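Press a mosaic panel onto its backing board

ROBOT

A 6-joint arm with a two-finger parallel gripper is mounted at the origin on the work surface. World frame = base frame: x ahead of the robot, y to its left, z up, the work surface at z = 0. Lengths are in m, angles in rad, forces in N, time in s.
With the tool pointing down it reaches from about 0.275 to 0.825 m from the base axis. Payload 4.9 kg.
Tool frame: the origin (TCP) lies on the centre line of the jaws, within the pads' length; the fingertips stand 19 mm ahead of it and the grasp point (between the pads) is the TCP (tips_ahead is the distance from the TCP to the fingertips, in m); z points along the fingers, y is the direction in which the jaws open and shut (so a half turn about z gives the same grasp; the last joint's range is limited). The gripper opens to 85 mm and grips with 20 to 120 N. Pads are 22 mm wide; open, the fingers measure 114 mm over their backs; the gripper's body (76 mm by 85 mm) begins 54 mm behind the grasp point. The pads swing forward as they close: fully open they stand 13 mm farther back than shut.
Start: joints at [-1.246, 0.326, -0.193, 1.052, 0, 1.437], TCP at [0.244, -0.493, 0.25] pointing down, gripper open.
Joint ranges: [-2.65, 2.65], [-0.97, 1.79], [-1.3, 1.35], [-1.93, 2.1], [-1.47, 1.37], [-3.14, 3.14]. Speed limits (rad/s): [2.57, 2.57, 3.14, 3.14, 3.14, 3.14].

INTERFACE

Orientations are given as a unit quaternion [w, x, y, z].
In Python, from cell import * gives the robot as it stands. The module is installed in compiled form; this text tells all that it offers.
- The arm moves only by the tool play_rows, never from a script. Its argument "series" is a list of rows, each a list of 3 entries, a list of its own where there are three numbers: the turn, a rotation vector about the tool's x, y, z in degrees, then the shift along the tool's x, y, z in mm, then the opening, from -1 (shut) to 1 (fully open). A call has 1 to 12 rows; each row shifts and turns the commanded pose from where the row before left it, along the tool's axes as they then stand; what a row does not reach is not made up. A row lasts 1/8 s, in which the tool goes at most 62.5 mm and 10.7 degrees, less where a joint would pass 70% of its speed; a pose out of reach is approached as far as the arm can. A call with a gripper value outside its range is refused whole. The fingers move at their own pace and stop on an object; "newtons" is the grip in N (left out, the last holds). Time passes only in rows, so rows that do not move let the fingers close. It gives the time, the measured TCP pose, the force and the opening at its end, in the units of the state.
- observe(): the state, without advancing time (a new reading comes with each control period).
- read_camera(name): name is "side" or "top"; returns a dict with "img" (400x640x3 uint8, red, green, blue), "range_z" (400x640 float32, m along the optical axis (not along the pixel's ray), 0 where there is no reading), "fx", "fy", "cx", "cy" (pixels), "rvec" (rotation vector, rad) and "tvec" (3), from world to camera coordinates, as OpenCV has them. Camera axes: x right, y down, z forward; pixel columns grow to the right and rows downward; lengths in m; the calibration is good to about 2 mm. A picture is of the moment at which its call begins.
- finish_job(): hands the job in, once; it reports no verdict.
Trained networks look in the newest picture that a camera, given by its name, has taken for a name from the list of things; names that differ only in an ending like _2 or _b are one class to them, and where a whole thing is asked for, a point or a joint stands for the part that bears it (a point fixed in the world has none). Each returns a list of dicts, best first, with "p" (0 to 1); they miss things now and then, are a little off and sometimes report something else, mostly with a low value. They report only what shows in the picture. A call takes as long as a camera call. They do not tell look-alikes from the thing itself.
- spot_in(target, camera): "box" ([left, top, right, bottom] in pixels, round what is visible of it).
- pinpoint(target, camera): "pixel" ([column, row] in pixels: a listed point, or the origin of a listed thing).
The state is a dict: "time": time; "joint_positions": joint angles; "qvel": joint speeds; "joint_efforts": joint torques, N m; "tool_pos": TCP position; "eef_rot": TCP orientation; "contact_force": force on the tool from outside, world axes, zero at the start; "ft_torque": the same for the moment, N m; "grip_width": opening from 0.0 (shut) to 1.0 (fully open).
Only numpy, scipy, OpenCV 4.12 (cv2) and the standard library are available. Lean on these libraries where they do the work, as an engineer would, in place of code of your own. Each camera call takes 0.05 s, during which the arm holds its last target.

TASK

Load the hand press while its safety catch still holds the arm up: lay the mosaic panel squarely on the plywood backing board that already lies on the press bed, then the thick wooden pressing block squarely on the panel, so that the three make one pile with its edges flush, nothing dropped. Then flip the safety catch at the side of the press all the way over towards the front and, only after that, pull the grip bar down until the arm is fully home and the platen presses on the pile. Finish while still holding the bar down with the gripper, so that the pile stays pressed; leave the glue bottle, the dish and the picture frame where they are.

Things in the scene. Friction and masses are not known exactly. Their poses are not given: they have to be found in the camera images.
- press: The clamshell hand press, fixed to the table: grey base 280 (x) by 250 mm (y), its top 22 mm up; on it a black rubber bed mat 130 by 140 mm, top 30 mm above the table, centred at x = -15 mm. Origin: centre of the base's underside, on the table. x points from the front (nearest the robot) to the hinge cheeks at the back, z up; yaw within 12 degrees. The catch is on the negative y side.
- hinge (a point): Point on the axis of the arm's hinge, midway between the cheeks: 100 mm behind the press origin, 88 mm above the table. The axis runs along the press's y axis.
- grip (a point): Centre of the grip bar: black rubber-covered round bar, 24 mm thick, 138 mm long along the press's y axis, between the arm's two flat side bars, free all round. 225 mm from the hinge axis. Arm open: straight above the hinge, 313 mm above the table; arm home: 225 mm in front of the hinge, 88 mm above the table.
- lever (a joint): Angle of the press arm (rad): 0 = open, upright, at its stop; grows as the grip bar is pulled forwards and down; 1.57 = fully home, arm level, at its stop. A return spring lifts it if let go: the bar needs 2 to 6 N as it swings, about 12 N at the end, where the pile is pressed. While the catch is on, a tooth of the arm is blocked: it gives only a few hundredths.
- platen: Aluminium pressing plate, 130 mm wide, 120 long, 14 thick, hung in the arm on sprung bolts with 8 mm of give. Origin: on the hinge axis; the plate's centre is 115 mm from it along the arm. Arm open: its face stands upright, 25 mm in front of the hinge axis, 143 to 263 mm above the table. Arm home: its face would be 63 mm above the table; the full pile (top at 68 mm) pushes it up 5 mm.
- catch_pin (a point): The place to take the safety catch: on the black cross pin at the top of the catch's steel lever. The pin is 12 mm thick and 46 mm long, along the press's y axis, its free end 15 mm outwards of this point, the steel lever 24 mm inwards. It is 100 mm from the catch's pivot: straight above it, 179 mm above the table, while the catch is on.
- catch_pivot (a point): Point on the pivot axis of the catch, level in y with the point on the cross pin: 20 mm behind the press origin, at y = -137 mm in the press frame, 79 mm above the table. The axis runs along the press's y axis.
- catch (a joint): Angle of the safety catch (rad): 0 = on, lever upright, pawl against the tooth of the arm; grows as the cross pin is swung forwards (away from the hinge, towards the front of the press) and down; 0.95 = fully over, at its stop, the pin 58 mm above the pivot and 81 mm in front of it. Light (under 1 N at the pin) and stays over once flipped.
- board_mid (a point): Centre of the backing board, plain plywood, 100 mm (x) by 60 mm (y) by 12 mm thick; it lies flat on the bed mat from the start, within 10 mm of the mat's centre each way and up to about 9 degrees askew in the press. A half turn about z makes no difference.
- panel_mid (a point): Centre of the mosaic panel, 100 mm (x) by 60 mm (y) by 10 mm thick: a white slab faced with bits of blue and white ceramic, face up on the table on one side of the press. A half turn about z makes no difference. 0.1 to 0.2 kg.
- block_mid (a point): Centre of the pressing block, plain brown wood, 100 mm (x) by 60 mm (y) by 16 mm thick, lying flat on the table on the other side of the press. A half turn about z makes no difference. 0.06 to 0.11 kg.
- glue: Bystander: glue bottle, white with a yellow spout, 40 mm across, 126 mm high, standing. Origin: centre of its foot.
- dish: Bystander: white dish of ceramic bits, 90 mm across, 32 mm high. Origin: centre of its foot.
- frame: Bystander: dark wooden picture frame, 150 by 200 mm, 16 mm thick, lying flat. Origin: centre of its underside.
Mind the look-alikes: they are no part of the job. There is more than one size of the part that bears board_mid; the job needs the smallest. Of the things shaped like the part that bears block_mid, the wooden one is meant.

How it is judged:
By the outcome, as a careful person would: the job done as asked, in the order asked, and still so for the second after the job is handed in, while the arm keeps its last pose, push and grip.
It also fails if it takes over 72 s, if anything falls off the work surface, if the arm or the gripper's body presses on something with over 40 N, if the wrist force passes 120 N, or if a joint passes its speed limit or range.

## Working session

There is one attempt and no reset: what is moved stays moved. The work goes in short steps, Python scripts to look and compute and a tool call to move; the robot and the scene stay as the last step left them, time stands still between calls to the robot, and variables do not carry over. Pictures are saved under pics/ and viewed, and the job is handed in when it is done.

Besides the shell and the picture viewer there is one more tool, called after ">>>" as name([rows], argument=value, ...), one row to a line, values as JSON. play_rows: Moves the arm, as the interface text tells. Its arguments: {"type":"object","properties":{"series":{"type":"array"},"newtons":{"type":"number"}},"required":["series"]}

```bash
mkdir -p pics; ls; cat > h.py <<'E'
from cell import *
import numpy as np, cv2
from scipy.spatial.transform import Rotation as R
def cam(n):
    d=read_camera(n); d['R']=cv2.Rodrigues(np.array(d['rvec'],float))[0]; d['t']=np.array(d['tvec'],float).ravel(); return d
def px2w(d,u,v,z=None):
    ray=np.array([(u-d['cx'])/d['fx'],(v-d['cy'])/d['fy'],1.]); C=-d['R'].T@d['t']; r=d['R'].T@ray
    if z is None:
        s=d['range_z'][int(round(v)),int(round(u))]; return C+r*s
    return C+r*(z-C[2])/r[2]
def cloud(d):
    v,u=np.mgrid[0:400,0:640]; s=d['range_z']; P=np.stack([(u-d['cx'])/d['fx']*s,(v-d['cy'])/d['fy']*s,s],-1)
    W=(P-d['t'])@d['R']; W[s==0]=np.nan; return W
def w2px(d,p):
    c=d['R']@np.array(p)+d['t']; return [d['fx']*c[0]/c[2]+d['cx'],d['fy']*c[1]/c[2]+d['cy']]
def save(d,n): cv2.imwrite('pics/'+n,d['img'][:,:,::-1])
E
python3 - <<'E'
from h import *
np.set_printoptions(precision=4,suppress=True)
print(observe())
for n in ['top','side']:
    d=cam(n); save(d,n+'0.png'); np.savez(n+'0.npz',**d); print(n,-d['R'].T@d['t'],d['R'][2])
    for t in ['press','hinge','grip','catch_pin','catch_pivot','board_mid','panel_mid','block_mid','glue','dish','frame']:
        print(t,[(np.round(x['pixel']),round(x['p'],2)) for x in pinpoint(t,n)[:4]])
E
```

```text
pics
{'time': 0.0, 'joint_positions': array([-1.2462,  0.327 , -0.1936,  1.052 ,  0.    ,  1.4366]), 'qvel': array([ 0.0001, -0.0003,  0.    ,  0.0013,  0.0009,  0.0001]), 'joint_efforts': array([  0.0003, -44.3398,  26.2439,   0.0156,   0.    ,  -0.    ]), 'tool_pos': array([ 0.2434, -0.4926,  0.2495]), 'eef_rot': array([-0.0009,  0.9738,  0.2274, -0.0001]), 'contact_force': array([0.0934, 0.7471, 0.037 ]), 'ft_torque': array([0.0035, 0.0192, 0.0543]), 'grip_width': 1.0023743080748304}
top [ 0.3836 -0.0568  1.5236] [ 0.0958  0.0157 -0.9953]
press [(array([320., 186.]), 0.56), (array([320., 154.]), 0.23)]
hinge [(array([321., 154.]), 0.92)]
grip [(array([317., 143.]), 0.59)]
catch_pin [(array([361., 164.]), 0.4)]
catch_pivot [(array([358., 168.]), 0.71)]
board_mid [(array([350., 255.]), 0.84), (array([252., 214.]), 0.68), (array([322., 183.]), 0.58)]
panel_mid [(array([213., 227.]), 0.59)]
block_mid [(array([399., 215.]), 0.7), (array([435., 204.]), 0.65)]
glue [(array([418., 169.]), 0.72)]
dish [(array([391., 153.]), 0.83)]
frame [(array([209., 161.]), 0.66)]
side [-0.1432  0.7739  0.8434] [ 0.5206 -0.6706 -0.5286]
press []
hinge [(array([266., 213.]), 0.74)]
grip [(array([263., 151.]), 0.64)]
catch_pin [(array([308., 177.]), 0.6)]
catch_pivot [(array([314., 200.]), 0.65)]
board_mid [(array([271., 300.]), 0.89), (array([385., 254.]), 0.69), (array([300., 238.]), 0.56), (array([323., 204.]), 0.19)]
panel_mid [(array([240., 351.]), 0.89)]
block_mid [(array([377., 218.]), 0.68), (array([384., 198.]), 0.46)]
glue [(array([349., 196.]), 0.74)]
dish [(array([326., 202.]), 0.57)]
frame [(array([169., 306.]), 0.77)]
```

```bash
python3 - <<'E'
import cv2
for n,(a,b,c,e) in {'top':(170,100,490,290),'side':(140,100,440,390)}.items():
    i=cv2.imread(f'pics/{n}0.png')[b:e,a:c]; s=min(800/i.shape[1],600/i.shape[0]); cv2.imwrite(f'pics/{n}0z.png',cv2.resize(i,None,fx=s,fy=s,interpolation=cv2.INTER_CUBIC)); print(n,s)
E
```

```text
top 2.5
side 2.0689655172413794
```

View pics/top0.png

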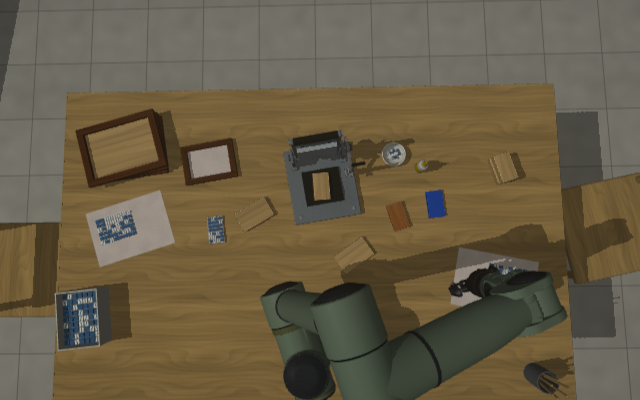

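View pics/top0z.png

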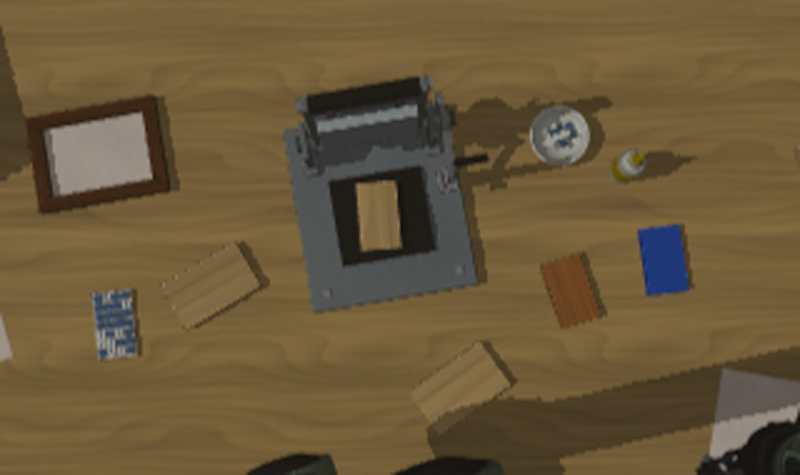

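View pics/side0z.png

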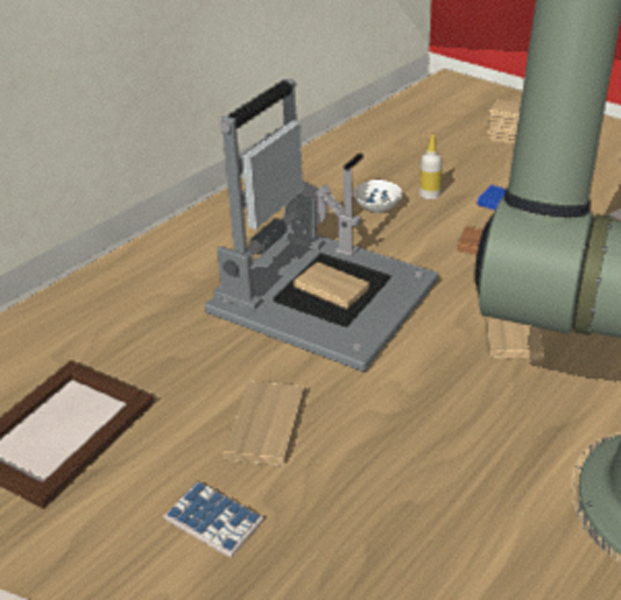

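The top view shows the panel at (216,229), the brown wooden block at (399,215) with a blue decoy at (435,204), and the board on the mat at (321,186). The catch pin is at (361,164). Next I measure them.

```bash
cat > m.py <<'E'
from h import *
from scipy.optimize import minimize
def rect_fit(d,mask_soft,z,L,Wd,x0,sub=6):
    # fit rectangle L x Wd (top face at z) to soft membership image
    def cost(p):
        c,s=np.cos(p[2]),np.sin(p[2])
        q=np.array([[ L/2,Wd/2],[-L/2,Wd/2],[-L/2,-Wd/2],[L/2,-Wd/2]])@np.array([[c,s],[-s,c]])+p[:2]
        pix=np.array([w2px(d,[a,b,z]) for a,b in q])
        o=np.floor(pix.mean(0)-25).astype(int)
        m=np.zeros((50*16,50*16),np.uint8)
        cv2.fillPoly(m,[np.round(((pix-o+0.5)*16-0.5)*16).astype(np.int32)],255,shift=4)
        m=cv2.resize(m,(50,50),interpolation=cv2.INTER_AREA)/255.
        t=mask_soft[o[1]:o[1]+50,o[0]:o[0]+50]
        return ((m-t)**2).sum()
    best=None
    for da in (-.1,0,.1):
        st=np.array(x0)+[0,0,da]
        sim=np.vstack([st]+[st+e for e in np.diag([.006,.006,.08])])
        r=minimize(cost,st,method='Nelder-Mead',options=dict(initial_simplex=sim,xatol=1e-5,fatol=1e-4,maxiter=400))
        if best is None or r.fun<best.fun: best=r
    return best
E
python3 - <<'E'
from m import *
np.set_printoptions(precision=4,suppress=True)
d=cam('top'); s=cam('side'); np.savez('t1.npz',**d)
print(d['fx'],s['fx'])
for n,(u,v,uv) in {'panel':(216,229,(240,351)),'block':(399,215,(370,216)),'board':(321,186,(300,238)),'blue':(435,204,None)}.items():
    print(n,px2w(d,u,v), px2w(s,*uv) if uv else '')
W=cloud(d)
# print press points
for n,p,z in [('hinge',(321,154),.088),('grip',(317,143),.313),('pin',(361,164),.179),('pivot',(358,168),.079)]: print(n,px2w(d,*p,z),px2w(d,*p))
for n,p,z in [('hinge',(266,213),.088),('grip',(263,151),.313),('pin',(308,177),.179),('pivot',(314,200),.079)]: print(n,px2w(s,*p,z),px2w(s,*p))
hsv=cv2.cvtColor(d['img'],cv2.COLOR_RGB2HSV)
for u,v in [(399,215),(393,215),(385,215),(321,186),(310,180),(335,200),(216,229),(202,229),(216,215)]: print((u,v),d['img'][v,u],hsv[v,u],W[v,u])
E
```

```text
403.8575524904821 420.7143290484591
panel [0.4111 0.3498 0.0086] [0.4082 0.3635 0.0121]
block [ 0.4529 -0.3358  0.0145] [ 0.4662 -0.3146  0.0158]
board [ 0.5624 -0.0472  0.0478] [ 0.5537 -0.0351  0.0442]
blue [ 0.4912 -0.4686  0.023 ] 
hinge [ 0.6737 -0.0492  0.088 ] [ 0.6572 -0.0497  0.1697]
grip [ 0.6625 -0.0387  0.313 ] [ 0.6922 -0.0368  0.1841]
pin [ 0.6188 -0.1838  0.179 ] [ 0.6177 -0.1832  0.185 ]
pivot [ 0.6219 -0.182   0.079 ] [ 0.6348 -0.1888  0.0008]
hinge [ 0.6896 -0.0268  0.088 ] [ 0.6721 -0.0099  0.1039]
grip [ 0.6796 -0.0243  0.313 ] [ 0.6693 -0.0143  0.3196]
pin [ 0.6295 -0.1717  0.179 ] [ 0.8374 -0.4261  0.0003]
pivot [ 0.6251 -0.1974  0.079 ] [ 0.7052 -0.2987 -0.0007]
(399, 215) [110  70  34] [ 14 176 110] [ 0.4529 -0.3358  0.0145]
(393, 215) [102  65  33] [ 14 173 102] [ 0.4533 -0.3137  0.0133]
(385, 215) [119  97  58] [ 19 131 119] [ 0.4543 -0.286  -0.0003]
(321, 186) [135 110  70] [ 18 123 135] [ 0.5624 -0.0472  0.0478]
(310, 180) [30 27 23] [17 60 30] [ 0.5879 -0.0064  0.029 ]
(335, 200) [30 27 21] [20 77 30] [ 0.5116 -0.0983  0.0278]
(216, 229) [49 71 93] [105 121  93] [0.4111 0.3498 0.0086]
(202, 229) [126 102  61] [ 19 132 126] [ 0.412   0.4057 -0.0012]
(216, 215) [106  86  52] [ 19 130 106] [0.4637 0.3508 0.0071]
```

```bash
cat > fits.py <<'E'
from m import *
np.set_printoptions(precision=4,suppress=True)
def fit_all(d,which,sv=None):
    im=d['img'].astype(float); out={}
    g=im.sum(2)
    ratio=(im[...,0]-im[...,2])/(im.sum(2)+1)      # table ~.22
    for n,(z,x0) in which.items():
        if n=='board': soft=np.clip((g-90)/(290-90),0,1)
        elif n=='block':
            r=(im[...,0]-im[...,1])/(im.sum(2)+1); soft=np.clip((r-.085)/(.185-.085),0,1)
        elif n=='panel':
            # distance from table chroma: ratio .22 -> table ; blue/white <.1
            soft=np.clip((.20-ratio)/.12,0,1)
        out[n]=(soft,)
        r=rect_fit(d,soft,z,.1,.06,x0)
        out[n]=(r.x,r.fun,soft)
        print(n,r.x[:2],np.degrees(r.x[2]),'cost',round(r.fun,2),'px',w2px(d,[*r.x[:2],z]))
        if sv:
            c=np.array(w2px(d,[*r.x[:2],z])).astype(int); a=d['img'][c[1]-25:c[1]+25,c[0]-25:c[0]+25,::-1]
            b=cv2.cvtColor((soft[c[1]-25:c[1]+25,c[0]-25:c[0]+25]*255).astype(np.uint8),cv2.COLOR_GRAY2BGR)
            ii=cv2.resize(np.hstack([a,b]),None,fx=8,fy=8,interpolation=cv2.INTER_NEAREST)
            cc,ss=np.cos(r.x[2]),np.sin(r.x[2])
            q=np.array([[.05,.03],[-.05,.03],[-.05,-.03],[.05,-.03]])@np.array([[cc,ss],[-ss,cc]])+r.x[:2]
            p=np.array([w2px(d,[*k,z]) for k in q])
            for off in (0,50):
                cv2.polylines(ii,[np.round((p-c+25+.5+[off,0])*8).astype(np.int32)],True,(0,0,255),1)
            cv2.imwrite(f'pics/{sv}_{n}.png',ii)
    return out
E
python3 - <<'E'
from fits import *
d=cam('top'); print(d['cx'],d['cy'])
fit_all(d,{'board':(.042,[.56,-.047,.0]),'block':(.016,[.453,-.336,.3]),'panel':(.010,[.411,.35,0.])},'f1')
s=cam('side'); print('side')
fit_all(s,{'panel':(.010,[.411,.35,0.])},'s1')
E
cd pics; python3 -c "
import cv2,numpy as np
cv2.imwrite('f1all.png',cv2.resize(np.vstack([cv2.imread(f'f1_{n}.png') for n in ['board','block','panel']]),(400,600),interpolation=cv2.INTER_AREA))"
```

```text
317.4227974087295 195.99858613397876
board [ 0.567  -0.0467] 3.1880433513228668 cost 612.35 px [np.float64(320.8555764458528), np.float64(184.94965908367612)]
block [ 0.4493 -0.3301] 17.314130848833113 cost 2.92 px [np.float64(397.58004770241365), np.float64(215.95886551551732)]
panel [0.4097 0.3515] 5.458681724464883 cost 5.38 px [np.float64(215.47027793082748), np.float64(229.36229598013654)]
side
panel [0.4062 0.3572] 5.9914921323635015 cost 267.77 px [np.float64(242.60172033858143), np.float64(350.27331691153427)]
```

View pics/f1all.png

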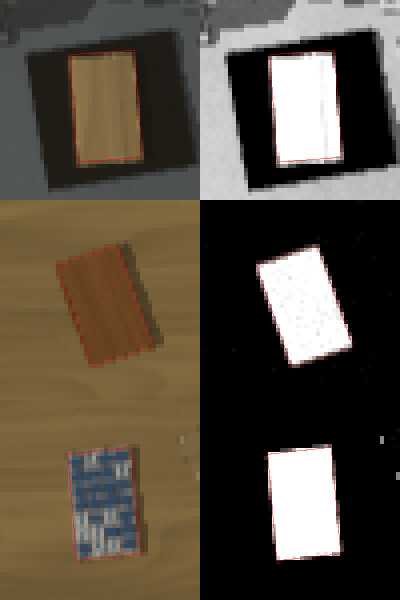

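View pics/s1_panel.png

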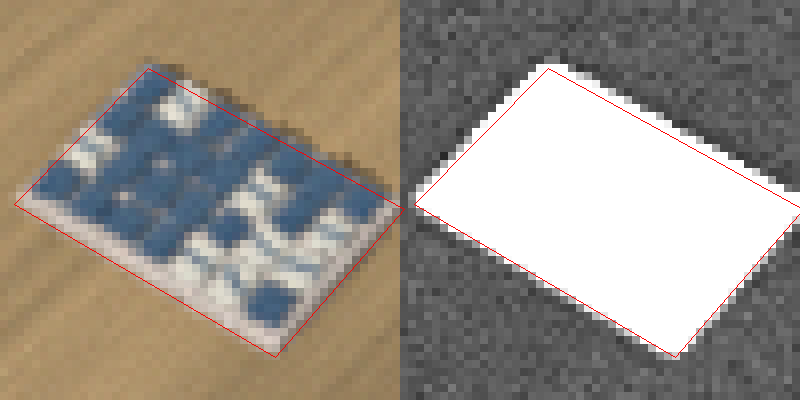

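```bash
cat > fit2.py <<'E'
from fits import *
def poly(d,p,L,Wd,z):
    c,s=np.cos(p[2]),np.sin(p[2])
    q=np.array([[ L/2,Wd/2],[-L/2,Wd/2],[-L/2,-Wd/2],[L/2,-Wd/2]])@np.array([[c,s],[-s,c]])+p[:2]
    return np.array([w2px(d,[a,b,z]) for a,b in q])
def window(d,soft,p,L,Wd,z):
    m=np.zeros((400,640),np.uint8); cv2.fillPoly(m,[np.round(poly(d,p,L,Wd,z)).astype(np.int32)],1); return soft*m
def board(d,x0=(.567,-.047,.07)):
    g=d['img'].astype(float).sum(2)
    s=window(d,np.clip((g-85)/(300-85),0,1),x0,.125,.1,.042)
    r=rect_fit(d,s,.042,.1,.06,x0); print('board',r.x[:2],np.degrees(r.x[2]),r.fun); return r.x
def mat(d,x0=(.567,-.05,.16),bx=(.567,-.047,.07)):
    g=d['img'].astype(float).sum(2)
    s=np.clip((250-g)/(250-85),0,1)
    m=np.zeros((400,640),np.uint8); cv2.fillPoly(m,[np.round(poly(d,bx,.11,.07,.042)).astype(np.int32)],1); s[m>0]=1
    s=window(d,s,x0,.165,.18,.03)
    r=rect_fit(d,s,.03,.13,.14,x0); print('mat',r.x[:2],np.degrees(r.x[2]),r.fun); return r.x,s
E
python3 - <<'E'
from fit2 import *
d=cam('top')
b=board(d); b=board(d,b); m,s=mat(d); m,s=mat(d,m,b)
i=d['img'][:,:,::-1].copy(); i=cv2.resize(i[140:240,260:390],None,fx=6,fy=6,interpolation=cv2.INTER_NEAREST)
for P in (poly(d,b,.1,.06,.042),poly(d,m,.13,.14,.03)): cv2.polylines(i,[np.round((P-[260,140]+.5)*6).astype(np.int32)],True,(0,0,255),1)
c,s_=np.cos(m[2]),np.sin(m[2]); o=m[:2]+.015*np.array([c,s_]); print('press',o)
T=lambda x,y,z:[o[0]+c*x-s_*y,o[1]+s_*x+c*y,z]
for n,p in {'hinge':T(.1,0,.088),'grip':T(.1,0,.313),'pin':T(-.02,-.137,.179)}.items():
    u=w2px(d,p); print(n,np.array(p),u); cv2.circle(i,tuple(np.round((np.array(u)-[260,140]+.5)*6).astype(int)),3,(0,255,255),-1)
cv2.imwrite('pics/pr1.png',i)
sd=cam('side')
for n,p in {'hinge':T(.1,0,.088),'grip':T(.1,0,.313),'pin':T(-.02,-.137,.179)}.items(): print(n,w2px(sd,p))
j=sd['img'][:,:,::-1].copy()[110:290,200:400]; j=cv2.resize(j,None,fx=4,fy=3.3333,interpolation=cv2.INTER_CUBIC)
j=cv2.resize(sd['img'][:,:,::-1][130:280,220:380],None,fx=4,fy=4,interpolation=cv2.INTER_CUBIC)
for P in (poly(sd,b,.1,.06,.042),poly(sd,m,.13,.14,.03)): cv2.polylines(j,[np.round((P-[220,130]+.5)*4).astype(np.int32)],True,(0,0,255),1)
for p in (T(.1,0,.088),T(.1,0,.313),T(.1,.069,.313),T(.1,-.069,.313),T(-.02,-.137,.179),T(-.02,-.152,.179)): cv2.circle(j,tuple(np.round((np.array(w2px(sd,p))-[220,130]+.5)*4).astype(int)),3,(0,255,255),-1)
cv2.imwrite('pics/pr2.png',j)
E
```

```text
board [ 0.564  -0.0467] 3.5647471193395135 20.166318599847923
board [ 0.5639 -0.0469] 3.919341689903871 12.012454152405084
mat [ 0.565  -0.0523] 8.947883480635491 17.708806720873408
mat [ 0.565  -0.0523] 8.947883480635491 17.86199205010152
press [ 0.5799 -0.05  ]
hinge [ 0.6786 -0.0345  0.088 ] [np.float64(316.88334895129304), np.float64(152.73257369704498)]
grip [ 0.6786 -0.0345  0.313 ] [np.float64(315.5203339777882), np.float64(137.83682930293472)]
pin [ 0.5814 -0.1885  0.179 ] [np.float64(362.6797350702309), np.float64(174.97912315293405)]
hinge [np.float64(270.0901245516943), np.float64(213.11205763419758)]
grip [np.float64(265.6199960700334), np.float64(149.93020274293355)]
pin [np.float64(322.6979864566403), np.float64(179.38944901601747)]
```

View pics/pr1.png

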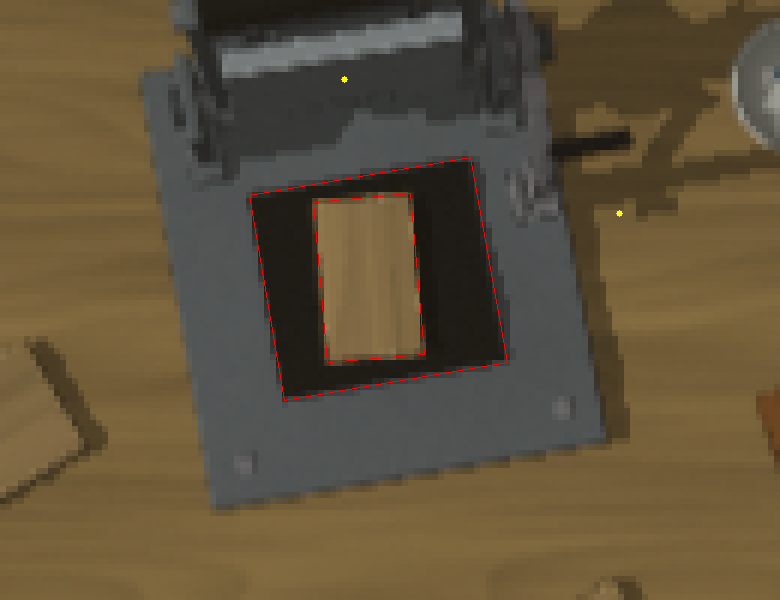

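View pics/pr2.png

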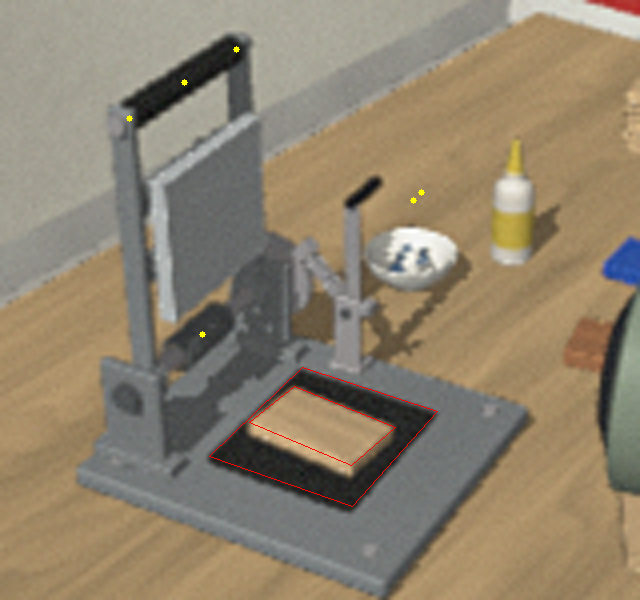

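```bash
python3 - <<'E'
s=open('m.py').read()
s=s.replace("def rect_fit(d,mask_soft,z,L,Wd,x0,sub=6):","def rect_fit(d,mask_soft,z,L,Wd,x0,h=0):")
s=s.replace("pix=np.array([w2px(d,[a,b,z]) for a,b in q])","pix=np.array([w2px(d,[a,b,zz]) for a,b in q for zz in ((z,z-h) if h else (z,))])\n        pix=cv2.convexHull(pix.astype(np.float32))[:,0].astype(float)")
s=s.replace("pix.mean(0)-25","(pix.min(0)+pix.max(0))/2-25")
open('m.py','w').write(s)
f=open('fits.py').read().replace("r=rect_fit(d,soft,z,.1,.06,x0)","r=rect_fit(d,soft,z,.1,.06,x0,{'board':.012,'block':.016,'panel':.01}[n])")
open('fits.py','w').write(f)
f=open('fit2.py').read().replace("rect_fit(d,s,.042,.1,.06,x0)","rect_fit(d,s,.042,.1,.06,x0,.012)")
open('fit2.py','w').write(f)
E
python3 - <<'E'
from fit2 import *
d=cam('top'); sd=cam('side')
for c in (d,sd):
    b=board(c); b=board(c,b); b=board(c,b)
    fit_all(c,{'panel':(.010,[.41,.352,.09])})
m,s=mat(d,bx=b)
m,s=mat(sd,bx=b)
fit_all(d,{'block':(.016,[.45,-.33,.3])})
E
```

```text
board [ 0.5645 -0.0467] 3.8727390603956295 19.800652051910806
board [ 0.5645 -0.0467] 3.8727390603956295 9.105508731196908
board [ 0.5645 -0.0467] 3.8727390603956295 9.105508731196908
panel [0.41   0.3527] 6.217543039670997 cost 5.03 px [np.float64(215.1399216017782), np.float64(229.29967680356464)]
board [ 0.5656 -0.0462] 3.4369118836833312 68.57219610795781
board [ 0.5654 -0.0461] 3.608452934837065 68.94251636378154
board [ 0.5654 -0.0461] 3.608452934837065 68.94251636378154
panel [0.41  0.354] 5.921849321313146 cost 188.29 px [np.float64(242.48027816014263), np.float64(348.5803005096329)]
mat [ 0.5649 -0.0525] 8.851798186110278 17.918763730415193
mat [ 0.5631 -0.0467] 9.475385633006795 88.39551996848002
block [ 0.45   -0.3313] 17.590893604905965 cost 3.81 px [np.float64(397.8782535663214), np.float64(215.7600765029232)]
```

>>> play_rows([
  [[0,0,-10],[40,0,0],1],
  [[0,0,0],[0,0,0],1],
], newtons=40)

```text
time: 1.85
tool_pos: [0.2809, -0.4745, 0.2503]
eef_rot: [-0.0, 0.95, 0.313, 0.0]
contact_force: [0.4, 0.0, 1.2]
grip_width: 1.003
```

```bash
cat > plan.py <<'E'
from h import *
def down(yaw_deg): # tool down, tool x at yaw
    y=np.radians(yaw_deg); return R.from_quat([np.cos(y/2),np.sin(y/2),0,0]) # xyzw
def cur():
    o=observe(); q=o['eef_rot']; return np.array(o['tool_pos']),R.from_quat([q[1],q[2],q[3],q[0]])
def rows(p0,R0,p1,R1,n,g,rt=1,rs=0):
    """n equal rows from pose0 to pose1; shift along tool axes at row start; returns rows and pose reached"""
    rv=(R0.inv()*R1).as_rotvec(); out=[]; p=np.array(p0,float); Rc=R0
    for k in range(1,n+1):
        pt=np.array(p0)+(np.array(p1)-p0)*k/n; Rt=R0*R.from_rotvec(rv*k/n)
        tr=np.round(np.degrees((Rc.inv()*Rt).as_rotvec()),rt)+0.; sh=np.round(Rc.inv().apply(pt-p)*1000,rs)+0.
        p=p+Rc.apply(sh/1000); Rc=Rc*R.from_rotvec(np.radians(tr)); 
        out.append([tr.tolist(),[float(x) for x in sh],g])
    return out,p,Rc
def plan(*wps,start=None):
    p,Rc=start or cur(); allr=[]
    for (pt,yaw,n,g) in wps:
        Rt=yaw if isinstance(yaw,R) else down(yaw)
        r,p,Rc=rows(p,Rc,np.array(pt,float),Rt,n,g); allr+=r
    for i in range(0,len(allr),12):
        print(str(allr[i:i+12]).replace('.0,',',').replace('.0]',']'))
    e=Rc.as_matrix(); print('end',np.round(p,4),'yaw',np.degrees(np.arctan2(e[1,0],e[0,0])))
    return p,Rc
E
python3 - <<'E'
from plan import *
plan(([.400,.352,.10],186.1,15,1))
E
```

```text
[[[0, 0, -10], [39, -40, 10], 1], [[0, 0, -10], [45, -32, 10], 1], [[0, 0, -9.9], [51, -24, 10], 1], [[0, 0, -10], [53, -14, 10], 1], [[0, 0, -10], [56, -6, 10], 1], [[0, 0, -10], [55, 5, 10], 1], [[0, 0, -9.9], [54, 14, 10], 1], [[0, 0, -10], [51, 23, 10], 1], [[0, 0, -10], [46, 31, 10], 1], [[0, 0, -10], [39, 39, 10], 1], [[0, 0, -9.9], [33, 46, 10], 1], [[0, 0, -10], [24, 50, 10], 1]]
[[[0, 0, -10], [15, 53, 11], 1], [[0, 0, -10], [5, 56, 10], 1], [[0, 0, -9.9], [-4, 55, 10], 1]]
end [0.4002 0.3517 0.0996] yaw -173.94656696119952
```

>>> play_rows([
  [[0,0,-10],[39,-40,10],1],
  [[0,0,-10],[45,-32,10],1],
  [[0,0,-9.9],[51,-24,10],1],
  [[0,0,-10],[53,-14,10],1],
  [[0,0,-10],[56,-6,10],1],
  [[0,0,-10],[55,5,10],1],
  [[0,0,-9.9],[54,14,10],1],
  [[0,0,-10],[51,23,10],1],
  [[0,0,-10],[46,31,10],1],
  [[0,0,-10],[39,39,10],1],
  [[0,0,-9.9],[33,46,10],1],
  [[0,0,-10],[24,50,10],1],
])

```text
time: 3.35
tool_pos: [0.3773, 0.1873, 0.1303]
eef_rot: [0.001, 0.206, 0.979, 0.0]
contact_force: [1.3, -0.2, -0.5]
grip_width: 1.005
```

>>> play_rows([
  [[0,0,-10],[15,53,11],1],
  [[0,0,-10],[5,56,10],1],
  [[0,0,-9.9],[-4,55,10],1],
  [[0,0,0],[0,0,0],1],
])

```text
time: 3.85
tool_pos: [0.4018, 0.3532, 0.0985]
eef_rot: [0.0, -0.053, 0.999, 0.0]
contact_force: [-0.3, -0.5, -0.5]
grip_width: 1.001
```

```bash
python3 - <<'E'
from plan import *
print(cur()[0])
plan(([.400,.352,.020],186.1,3,1))
d=cam('side'); i=cv2.resize(d['img'][230:390,150:330,::-1],None,fx=4,fy=3.75,interpolation=cv2.INTER_CUBIC); cv2.imwrite('pics/a1.png',i)
E
```

```text
[0.40178834 0.35316328 0.09848916]
[[[0, 0, 0], [1, 0, 26], 1], [[0, 0, 0], [0, -1, 26], 1], [[0, 0.1, 0], [1, 0, 26], 1]]
end [0.4    0.352  0.0205] yaw -173.92722674234886
```

View pics/a1.png

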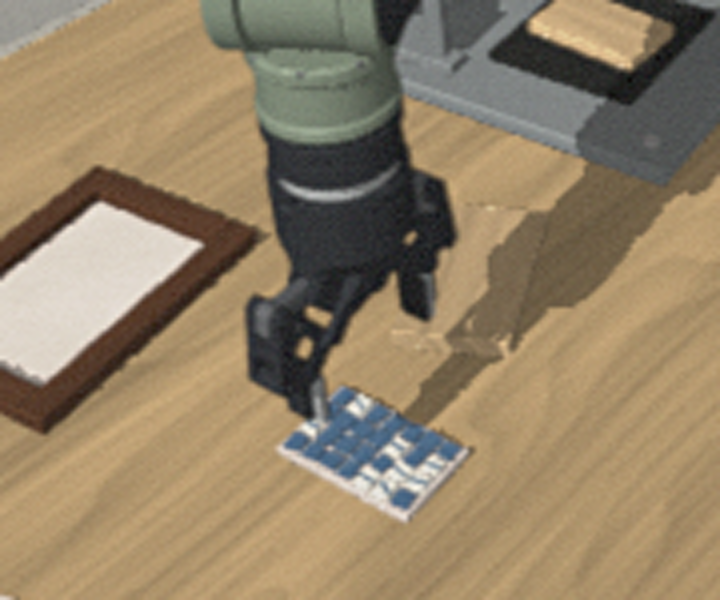

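>>> play_rows([
  [[0,0,0],[1,0,27],1],
  [[0,0,0],[0,-1,27],1],
  [[0,0,0],[0,0,25],1],
  [[0,0,0],[0,0,3],1],
  [[0,0,0],[0,0,0],1],
])

```text
time: 4.53
tool_pos: [0.4006, 0.3485, 0.018]
eef_rot: [0.0, -0.05, 0.999, -0.0]
contact_force: [0.6, -0.6, 0.0]
grip_width: 1.0
```

>>> play_rows([
  [[0,0,0],[0,0,0],0.3],
  [[0,0,0],[0,0,0],0],
  [[0,0,0],[0,0,0],-0.3],
  [[0,0,0],[0,0,0],-0.3],
  [[0,0,0],[0,0,0],-0.3],
], newtons=40)

```text
time: 5.15
tool_pos: [0.4011, 0.3497, 0.0188]
eef_rot: [0.001, -0.051, 0.999, 0.0]
contact_force: [-1.2, -1.7, 6.9]
grip_width: 0.682
```

```bash
python3 - <<'E'
from plan import *
for i in range(4):
    o=observe(); print(o['tool_pos'],o['grip_width'],o['contact_force'],o['time']); cam('top')
E
```

```text
[0.40107209 0.34974244 0.018773  ] 0.6823081144785683 [-1.17586087 -1.67849193  6.88296892] 5.15
[0.40106699 0.34972408 0.01878034] 0.6873104400615613 [-0.40992456 -1.12855613  6.37991324] 5.2
[0.40109654 0.34976055 0.01878464] 0.68510718415849 [-0.29721313 -0.91966226  6.44645489] 5.25
[0.40107687 0.3497414  0.01878252] 0.6768654067126834 [-0.69148682 -1.17174717  6.24370192] 5.3
```

>>> play_rows([
  [[0,0,0],[0,0,-10],-0.3],
  [[0,0,0],[0,0,-40],-0.3],
  [[0,0,0],[0,0,-50],-0.3],
  [[0,0,0],[0,0,0],-0.3],
  [[0,0,0],[0,0,0],-0.3],
])

```text
time: 5.98
tool_pos: [0.3999, 0.349, 0.1172]
eef_rot: [-0.0, -0.051, 0.999, -0.0]
contact_force: [-0.2, -0.5, -1.3]
grip_width: 0.684
```

```bash
python3 - <<'E'
from plan import *
for i in range(3):
    o=observe(); print(o['tool_pos'],o['eef_rot'],o['grip_width'],o['contact_force'],o['time']); d=cam('side')
i=cv2.resize(d['img'][200:390,150:350,::-1],None,fx=4,fy=3,interpolation=cv2.INTER_CUBIC); i=cv2.resize(d['img'][200:390,150:350,::-1],None,fx=3,fy=3,interpolation=cv2.INTER_CUBIC);cv2.imwrite('pics/a2.png',i)
d=cam('top'); cv2.imwrite('pics/a3.png',cv2.resize(d['img'][180:280,150:290,::-1],None,fx=5,fy=5))
E
```

```text
[0.39987975 0.34901406 0.11721611] [-7.52169979e-05 -5.13492978e-02  9.98680750e-01 -5.82071039e-05] 0.6839333164821225 [-0.15262802 -0.49428127 -1.33315741] 5.975
[0.39936586 0.34866778 0.11643007] [-8.01081331e-04 -5.13748181e-02  9.98679003e-01 -4.84625867e-04] 0.6818818242955558 [ 0.59937926 -0.27166336 -3.01429527] 6.025
[0.3991266  0.34849144 0.11598867] [-1.21899722e-03 -5.13681969e-02  9.98678781e-01 -7.16973207e-04] 0.6811936245104496 [-0.66742276  0.15590004 -1.9528936 ] 6.075
```

View pics/a2.png

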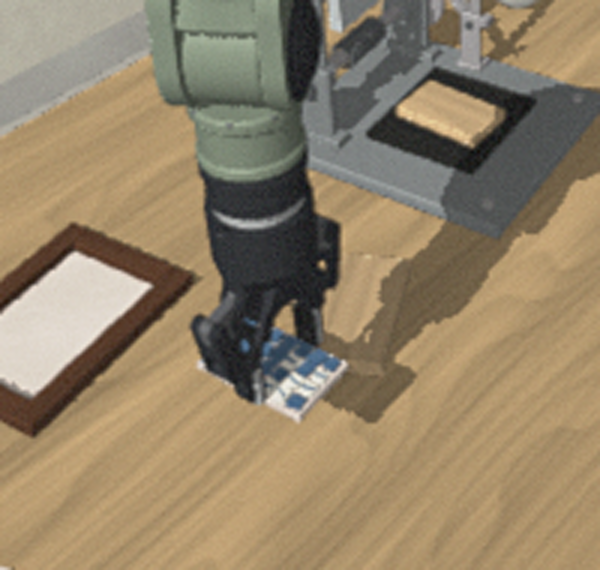

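View pics/a3.png

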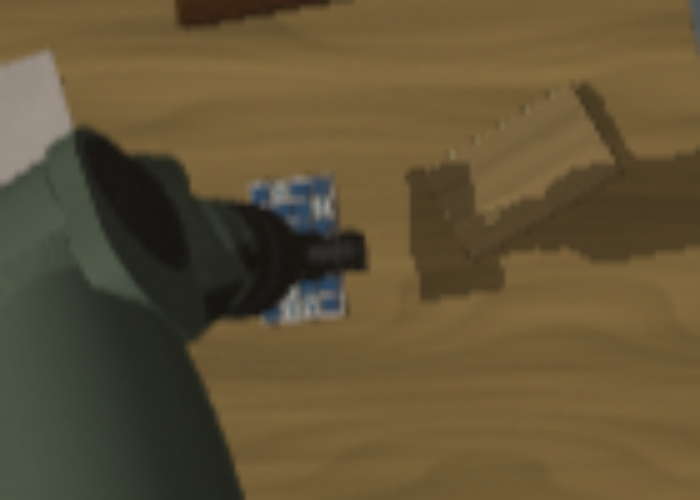

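```bash
python3 - <<'E'
from plan import *
plan(([.5556,-.0471,.12],183.8,9,-.3))
E
```

```text
[[[0, 0, 0.2], [-13, -46, 0], -0.3], [[0, 0, 0.3], [-13, -45, -1], -0.3], [[0, 0, 0.2], [-13, -45, 0], -0.3], [[0, -0.1, 0.2], [-13, -46, -1], -0.3], [[0, 0, 0.3], [-14, -45, 0], -0.3], [[-0.1, 0, 0.2], [-13, -45, -1], -0.3], [[0, 0, 0.2], [-14, -45, 0], -0.3], [[0, 0, 0.3], [-14, -46, 0], -0.3], [[0, 0, 0.2], [-15, -45, -1], -0.3]]
end [ 0.556  -0.0474  0.12  ] yaw -176.21334579467754
```

>>> play_rows([
  [[0,0,0.2],[-13,-46,0],-0.3],
  [[0,0,0.3],[-13,-45,-1],-0.3],
  [[0,0,0.2],[-13,-45,0],-0.3],
  [[0,0,0.2],[-13,-46,-1],-0.3],
  [[0,0,0.3],[-14,-45,0],-0.3],
  [[0,0,0.2],[-13,-45,-1],-0.3],
  [[0,0,0.2],[-14,-45,0],-0.3],
  [[0,0,0.3],[-14,-46,0],-0.3],
  [[0,0,0.2],[-15,-45,-1],-0.3],
  [[0,0,0],[0,0,0],-0.3],
  [[0,0,0],[0,0,0],-0.3],
  [[0,0,0],[0,0,0],-0.3],
])

```text
time: 7.68
tool_pos: [0.5561, -0.0455, 0.1207]
eef_rot: [-0.001, -0.034, 0.999, 0.0]
contact_force: [-0.1, -0.4, -1.6]
grip_width: 0.685
```

```bash
cat > held.py <<'E'
from fit2 import *
from plan import cur
def held_fit(d,kind,ztop,h,x0):
    im=d['img'].astype(float); g=im.sum(2); W=cloud(d)
    ratio=(im[...,0]-im[...,2])/(g+1)
    if kind=='panel': s=np.clip((.18-ratio)/.10,0,1)
    else: s=np.clip(((im[...,0]-im[...,1])/(g+1)-.085)/.1,0,1)
    return s,g,W
E
python3 - <<'E'
from held import *
p,Rc=cur(); print(p,Rc.as_quat(),observe()['time'])
for n,(a,b,c,e) in {'top':(270,130,390,220),'side':(200,120,360,280)}.items():
    d=cam(n); np.savez(f'hov_{n}.npz',**d); k=min(800/(c-a),600/(e-b)); cv2.imwrite(f'pics/hov_{n}.png',cv2.resize(d['img'][b:e,a:c,::-1],None,fx=k,fy=k,interpolation=cv2.INTER_NEAREST))
print(cur()[0])
E
```

```text
[ 0.5561 -0.0455  0.1207] [-0.0338  0.9994  0.0003 -0.0008] 7.675
[ 0.5565 -0.0456  0.1211]
```

View pics/hov_top.png

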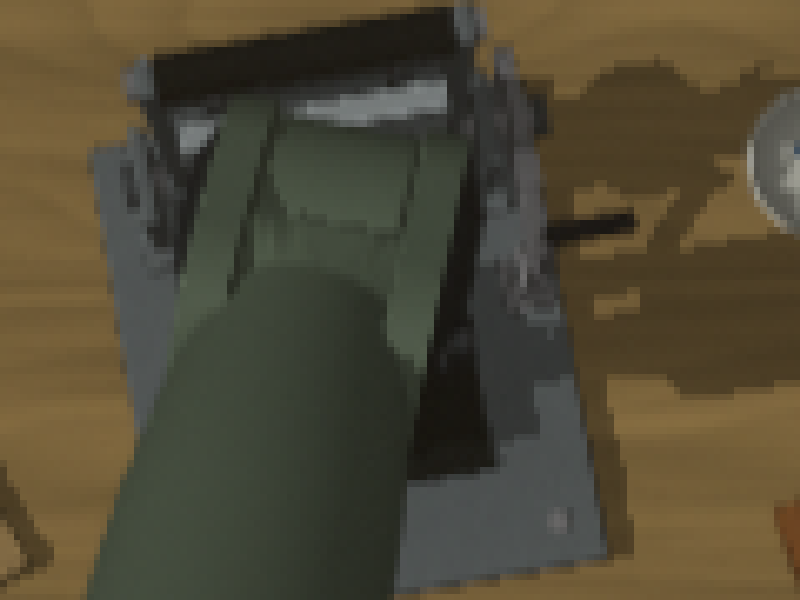

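View pics/hov_side.png

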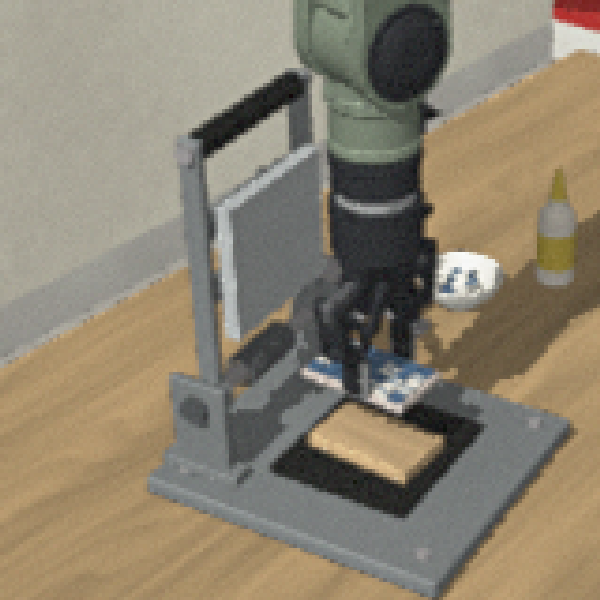

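```bash
cat >> held.py <<'E'
def overlay(d,boxes,crop,k,out):
    a,b,c,e=crop; i=cv2.resize(d['img'][b:e,a:c,::-1],None,fx=k,fy=k,interpolation=cv2.INTER_CUBIC)
    for p,z,h,col in boxes:
        for zz in (z,z-h): cv2.polylines(i,[np.round((poly(d,p,.1,.06,zz)-[a,b]+.5)*k).astype(np.int32)],True,col,1,cv2.LINE_AA)
    cv2.imwrite('pics/'+out,i)
E
python3 - <<'E'
from held import *
d=dict(np.load('hov_side.npz')); a=np.radians(3.9); t=np.array([.5563,-.0455]); c=t+.0092*np.array([np.cos(a),np.sin(a)]); print(c)
overlay(d,[((*c,a),.112,.010,(0,0,255)),((.565,-.0465,np.radians(3.8)),.042,.012,(255,0,255))],(275,205,325,255),12,'ov1.png')
E
```

```text
[ 0.5655 -0.0449]
```

View pics/ov1.png

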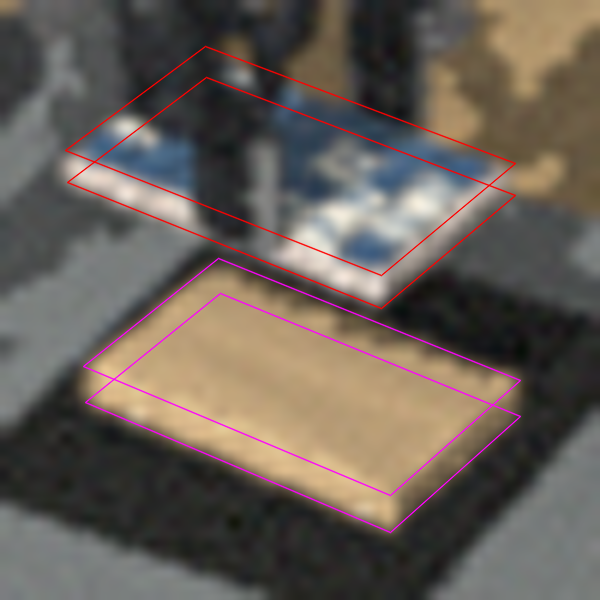

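>>> play_rows([
  [[0,0,0],[0.5,-1.6,15],-0.3],
  [[0,0,0],[0,0,20],-0.3],
  [[0,0,0],[0,0,12],-0.3],
  [[0,0,0],[0,0,4],-0.3],
  [[0,0,0],[0,0,0],-0.3],
  [[0,0,0],[0,0,0],-0.3],
])

```text
time: 8.52
tool_pos: [0.5572, -0.0485, 0.0708]
eef_rot: [0.001, -0.033, 0.999, -0.0]
contact_force: [0.9, -0.2, -2.0]
grip_width: 0.684
```

```bash
python3 - <<'E'
from held import *
d=cam('side'); p,Rc=cur(); m=Rc.as_matrix(); print(p, np.degrees(np.arctan2(-m[1,0],-m[0,0])), m[:,2])
a=np.radians(3.9); c=p[:2]+.0092*np.array([np.cos(a),np.sin(a)]); print(c)
overlay(d,[((*c,a),p[2]-.0088,.010,(0,0,255)),((.565,-.0465,np.radians(3.8)),.042,.012,(255,0,255))],(275,205,325,255),12,'ov2.png')
E
```

```text
[ 0.5572 -0.0485  0.0709] 3.786500108643288 [ 0.0012 -0.0003 -1.    ]
[ 0.5664 -0.0479]
```

View pics/ov2.png

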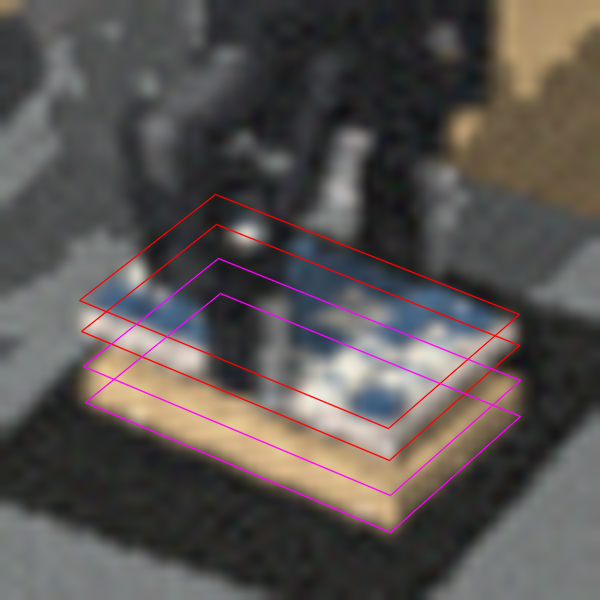

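>>> play_rows([
  [[0,0,0],[1,1.2,4],-0.3],
  [[0,0,0],[0,0,3],-0.3],
  [[0,0,0],[0,0,2],-0.3],
  [[0,0,0],[0,0,0],-0.3],
  [[0,0,0],[0,0,0],-0.3],
])

```text
time: 9.2
tool_pos: [0.5556, -0.0473, 0.0613]
eef_rot: [-0.0, -0.033, 0.999, -0.0]
contact_force: [-0.4, 0.4, -2.1]
grip_width: 0.686
```

>>> play_rows([
  [[0,0,0],[0,0,0.8],-0.3],
  [[0,0,0],[0,0,0],-0.3],
])

```text
time: 9.45
tool_pos: [0.5557, -0.0473, 0.0609]
eef_rot: [0.0, -0.033, 0.999, -0.0]
contact_force: [-1.3, 0.3, 2.2]
grip_width: 0.685
```

```bash
python3 - <<'E'
from held import *
d=cam('side'); p,Rc=cur(); print(p,observe()['contact_force'])
a=np.radians(3.8); c=p[:2]+.0092*np.array([np.cos(a),np.sin(a)]); print(c)
overlay(d,[((*c,a),p[2]-.0088,.010,(0,0,255)),((.565,-.0465,np.radians(3.8)),.042,.012,(255,0,255))],(275,205,325,255),12,'ov3.png')
E
```

```text
[ 0.5557 -0.0473  0.0609] [-1.8322  0.2855  2.454 ]
[ 0.5649 -0.0467]
```

View pics/ov3.png

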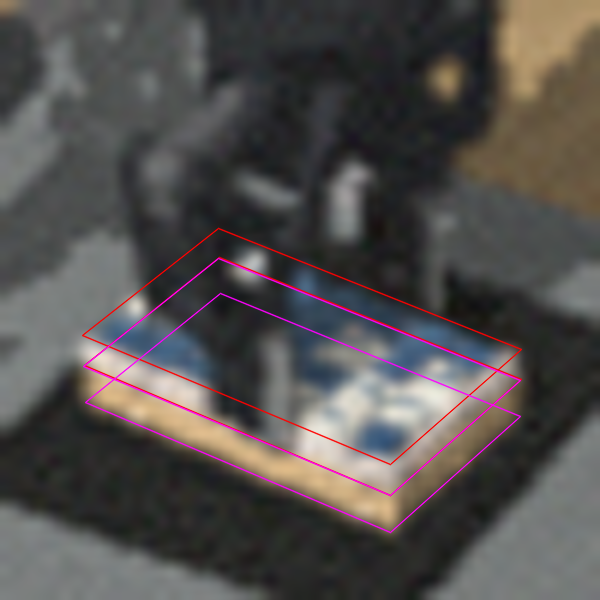

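>>> play_rows([
  [[0,0,0],[0,0,0],0.0],
  [[0,0,0],[0,0,0],0.5],
  [[0,0,0],[0,0,0],1],
  [[0,0,0],[0,0,0],1],
  [[0,0,0],[0,0,-20],1],
  [[0,0,0],[0,0,-40],1],
  [[0,0,0],[0,0,-30],1],
  [[0,0,0],[0,0,0],1],
])

```text
time: 10.5
tool_pos: [0.5575, -0.0476, 0.1529]
eef_rot: [0.003, -0.033, 0.999, -0.001]
contact_force: [0.1, -0.6, -0.2]
grip_width: 0.999
```

```bash
python3 - <<'E'
from plan import *
p,_=cur(); print(p)
a=np.radians(17.6); t=np.array([.45,-.3313])-.009*np.array([np.cos(a),np.sin(a)]); print(t)
plan(([.47,-.19,.14],188,4,1),([*t,.10],197.6,3,1))
E
```

```text
[ 0.55750644 -0.04761307  0.15291162]
[ 0.44142128 -0.33402133]
[[[0, 0.1, -1.1], [24, -34, 3], 1], [[0, 0, -1], [25, -34, 3], 1], [[-0.1, 0.1, -1.1], [25, -33, 4], 1], [[0, 0.1, -1], [27, -32, 3], 1], [[0, 0, -3.2], [16, -46, 13], 1], [[0, 0, -3.2], [18, -46, 13], 1], [[0, 0, -3.2], [21, -44, 14], 1]]
end [ 0.4419 -0.3338  0.0997] yaw -162.40906353668146
```

>>> play_rows([
  [[0,0,-1.1],[24,-34,3],1],
  [[0,0,-1],[25,-34,3],1],
  [[0,0,-1.1],[25,-33,4],1],
  [[0,0,-1],[27,-32,3],1],
  [[0,0,-3.2],[16,-46,13],1],
  [[0,0,-3.2],[18,-46,13],1],
  [[0,0,-3.2],[21,-44,14],1],
  [[0,0,0],[0,0,0],1],
  [[0,0,0],[0,0,0],1],
])

```text
time: 11.62
tool_pos: [0.4391, -0.3325, 0.0964]
eef_rot: [-0.001, -0.153, 0.988, 0.001]
contact_force: [-0.2, -0.1, -0.6]
grip_width: 1.003
```

```bash
python3 - <<'E'
from held import *
from plan import plan
d=cam('side'); sd=d
overlay(d,[((.5649,-.0466,np.radians(3.8)),.042,.012,(255,0,255))],(275,205,325,255),12,'pl_s.png')
t=cam('top'); overlay(t,[((.5649,-.0466,np.radians(3.8)),.052,.022,(0,0,255))],(290,155,350,215),10,'pl_t.png')
im=t['img'].astype(float); 
# panel on board: bright or blue vs mat
g=im.sum(2); s=window(t,np.clip((g-85)/(230-85),0,1),(.565,-.0465,.066),.125,.1,.052)
r=rect_fit(t,s,.052,.1,.06,(.565,-.0465,.066),.022); print(r.x[:2],np.degrees(r.x[2]),r.fun)
print(cur()[0]); 
fit_all(t,{'block':(.016,[.45,-.33,.3])})
fit_all(sd,{'block':(.016,[.45,-.33,.3])})
E
```

```text
[ 0.5649 -0.0461] 4.232841231488975 39.420960638481226
[ 0.4398 -0.3321  0.0972]
block [ 0.4522 -0.3274] 12.881347429621584 cost 243.63 px [np.float64(396.8167210422553), np.float64(215.18549702951896)]
block [ 0.4604 -0.3316] 28.123076420936613 cost 209.08 px [np.float64(373.93601497583944), np.float64(214.3918260924958)]
```

View pics/pl_s.png

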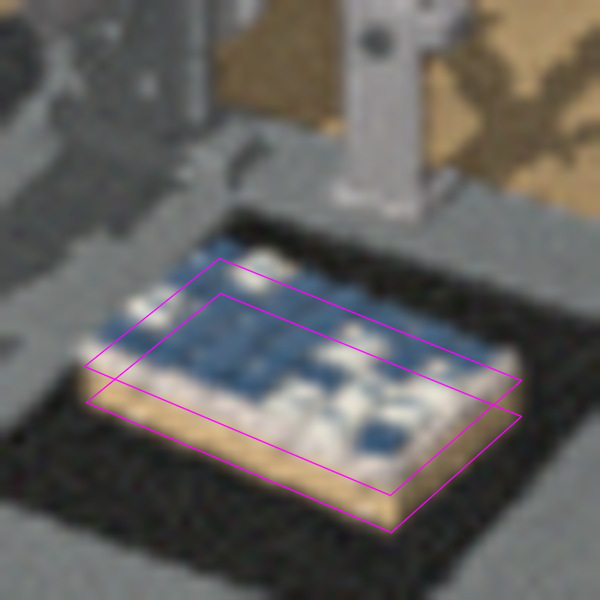

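View pics/pl_t.png

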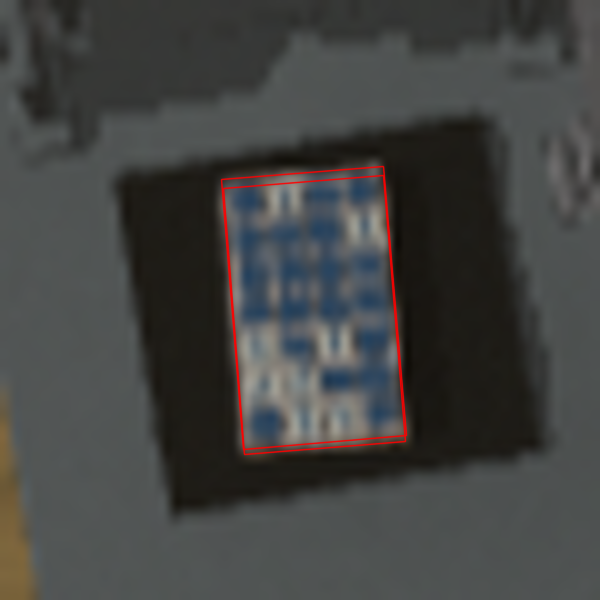

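>>> play_rows([
  [[0,0,0],[0,0,30],1],
  [[0,0,0],[0,0,27],1],
  [[0,0,0],[0,0,15],1],
  [[0,0,0],[0,0,5],1],
  [[0,0,0],[0,0,0],1],
  [[0,0,0],[0,0,0],1],
])

```text
time: 12.48
tool_pos: [0.4405, -0.3339, 0.0214]
eef_rot: [0.0, -0.153, 0.988, -0.001]
contact_force: [-0.4, -0.5, 0.1]
grip_width: 1.0
```

```bash
python3 - <<'E'
from held import *
d=cam('side'); print(cur()[0],observe()['contact_force'])
overlay(d,[((.45,-.3313,np.radians(17.6)),.016,.016,(0,0,255))],(340,180,400,240),10,'bl_s.png')
E
```

```text
[ 0.4404 -0.3339  0.0214] [-0.0929  0.0277 -0.104 ]
```

View pics/bl_s.png

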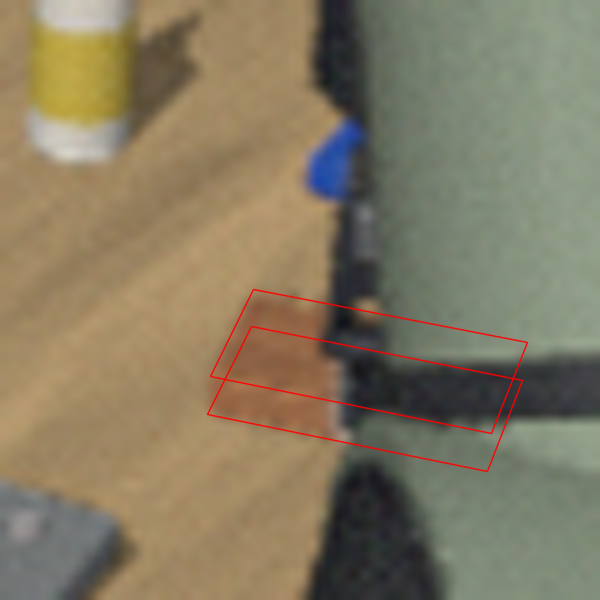

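>>> play_rows([
  [[0,0,0],[0,0,0],0.5],
  [[0,0,0],[0,0,0],0.1],
  [[0,0,0],[0,0,0],-0.3],
  [[0,0,0],[0,0,0],-0.3],
  [[0,0,0],[0,0,0],-0.3],
  [[0,0,0],[0,0,0],-0.3],
], newtons=40)

```text
time: 13.28
tool_pos: [0.4401, -0.3337, 0.0212]
eef_rot: [0.0, -0.153, 0.988, -0.0]
contact_force: [-0.9, 1.2, 6.3]
grip_width: 0.693
```

```bash
python3 - <<'E'
from plan import *
o=observe(); print(o['tool_pos'],o['grip_width'],o['contact_force'])
off=.0099; a=np.radians(3.9); t=np.array([.565,-.0465])-off*np.array([np.cos(a),np.sin(a)]); print(t)
p,Rc=cur()
plan((p+[0,0,.02],Rc,1,-.3),(p+[0,0,.08],Rc,2,-.3),([.47,-.19,.13],190,3,-.3),([*t,.12],183.9,4,-.3))
E
```

```text
[ 0.44012385 -0.33373137  0.02120054] 0.692722426509275 [-0.92452344  1.22237536  6.29703007]
[ 0.55512293 -0.04717335]
[[[0, 0, 0], [0, 0, -20], -0.3], [[0, 0, 0], [0, 0, -30], -0.3], [[0, 0, 0], [0, 0, -30], -0.3], [[0, 0, 2.5], [-24, 43, -10], -0.3], [[0, 0, 2.6], [-22, 43, -9], -0.3], [[0, 0, 2.5], [-20, 45, -10], -0.3], [[0, 0, 1.5], [-27, 31, 3], -0.3], [[0, 0, 1.5], [-27, 33, 2], -0.3], [[0, 0, 1.6], [-25, 32, 3], -0.3], [[0, 0, 1.5], [-25, 34, 2], -0.3]]
end [ 0.5555 -0.0471  0.1201] yaw -176.11781621537853
```

>>> play_rows([
  [[0,0,0],[0,0,-20],-0.3],
  [[0,0,0],[0,0,-30],-0.3],
  [[0,0,0],[0,0,-30],-0.3],
  [[0,0,2.5],[-24,43,-10],-0.3],
  [[0,0,2.6],[-22,43,-9],-0.3],
  [[0,0,2.5],[-20,45,-10],-0.3],
  [[0,0,1.5],[-27,31,3],-0.3],
  [[0,0,1.5],[-27,33,2],-0.3],
  [[0,0,1.6],[-25,32,3],-0.3],
  [[0,0,1.5],[-25,34,2],-0.3],
  [[0,0,0],[0,0,0],-0.3],
  [[0,0,0],[0,0,0],-0.3],
])

```text
time: 14.78
tool_pos: [0.5547, -0.047, 0.1192]
eef_rot: [-0.001, -0.034, 0.999, -0.0]
contact_force: [0.3, 0.7, 0.0]
grip_width: 0.689
```

```bash
cat > hv.py <<'E'
from held import *
import sys
d=cam('side'); p,Rc=cur(); m=Rc.as_matrix(); a=np.arctan2(-m[1,0],-m[0,0]); o=observe(); print(p,np.degrees(a),m[:,2],o['contact_force'],o['grip_width'])
c=p[:2]+.0099*np.array([np.cos(a),np.sin(a)]); print('block centre',c)
overlay(d,[((*c,a),p[2]-.0212+.016,.016,(0,0,255)),((.565,-.0465,np.radians(3.9)),.052,.010,(255,0,255))],(275,195,325,245),12,sys.argv[1])
E
python3 hv.py bh1.png
```

```text
[ 0.5546 -0.0474  0.1193] 3.8511620536571924 [-0.0009 -0.0002 -1.    ] [ 0.6523 -1.0224 -0.8036] 0.6884343598017298
block centre [ 0.5645 -0.0468]
```

View pics/bh1.png

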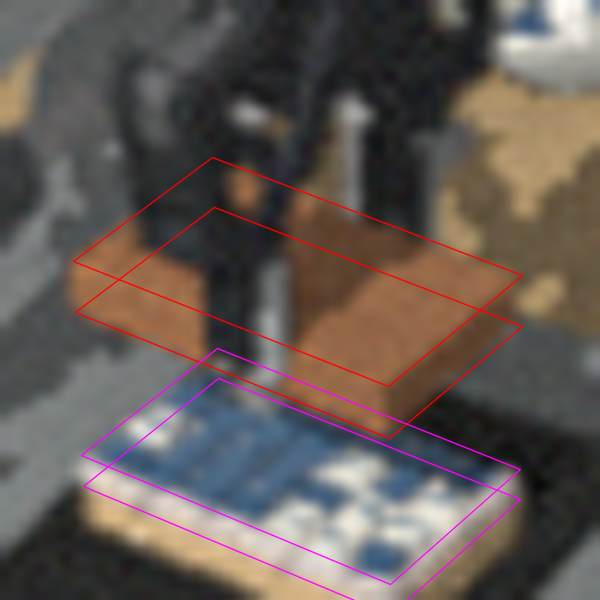

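>>> play_rows([
  [[0,0,0],[0,0,20],-0.3],
  [[0,0,0],[0,0,15],-0.3],
  [[0,0,0],[0,0,6],-0.3],
  [[0,0,0],[0,0,2],-0.3],
  [[0,0,0],[0,0,0],-0.3],
  [[0,0,0],[0,0,0],-0.3],
])

```text
time: 15.58
tool_pos: [0.5557, -0.0469, 0.077]
eef_rot: [0.0, -0.034, 0.999, -0.0]
contact_force: [0.6, 0.4, -0.8]
grip_width: 0.688
```

```bash
python3 hv.py bh2.png
```

```text
[ 0.5557 -0.0469  0.077 ] 3.894463610880189 [ 0.0009 -0.0002 -1.    ] [ 0.2695  0.2554 -0.7575] 0.6910015437842109
block centre [ 0.5655 -0.0462]
```

View pics/bh2.png

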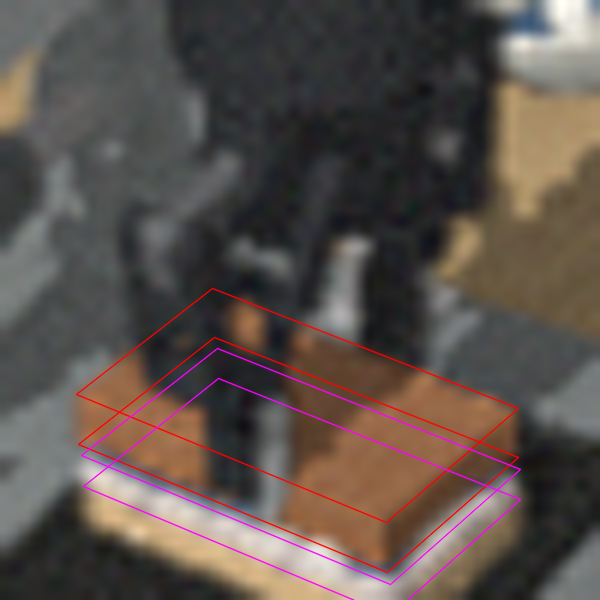

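>>> play_rows([
  [[0,0,0],[1,-0.2,1.5],-0.3],
  [[0,0,0],[0,0,1.3],-0.3],
  [[0,0,0],[0,0,0.7],-0.3],
  [[0,0,0],[0,0,0],-0.3],
  [[0,0,0],[0,0,0],-0.3],
])

```text
time: 16.25
tool_pos: [0.5542, -0.0471, 0.0732]
eef_rot: [-0.0, -0.034, 0.999, -0.0]
contact_force: [-2.6, 0.3, 4.1]
grip_width: 0.689
```

```bash
python3 hv.py bh3.png
```

```text
[ 0.5542 -0.0471  0.0732] 3.8878953273521746 [-0.     -0.0001 -1.    ] [-2.2022  0.6394  3.9001] 0.6915461080350916
block centre [ 0.5641 -0.0464]
```

View pics/bh3.png

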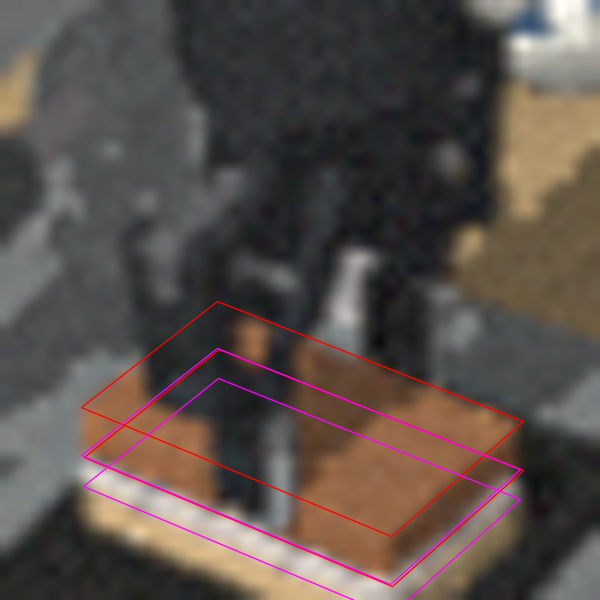

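>>> play_rows([
  [[0,0,0],[0,0,0],0.0],
  [[0,0,0],[0,0,0],0.5],
  [[0,0,0],[0,0,0],1],
  [[0,0,0],[0,0,0],1],
  [[0,0,0],[0,0,-20],1],
  [[0,0,0],[0,0,-40],1],
  [[0,0,0],[0,0,-40],1],
  [[0,0,0],[0,0,0],1],
])

```text
time: 17.3
tool_pos: [0.5567, -0.0476, 0.1762]
eef_rot: [0.003, -0.034, 0.999, -0.001]
contact_force: [-0.0, -0.1, -0.6]
grip_width: 1.003
```

```bash
cat > press.py <<'E'
from plan import *
PY=np.radians(8.9); PO=np.array([.565,-.0525])+.015*np.array([np.cos(PY),np.sin(PY)])
def L(x,y,z): return np.array([PO[0]+np.cos(PY)*x-np.sin(PY)*y,PO[1]+np.sin(PY)*x+np.cos(PY)*y,z])
E
python3 - <<'E'
from press import *
print(cur()[0],L(.02,-.137,.179),L(.047,-.146,.235))
p,_=cur()
plan((L(-.07,-.146,.235),188.9,5,-1))
E
```

```text
[ 0.55672425 -0.04763169  0.17623323] [ 0.62077392 -0.18243564  0.179     ] [ 0.64884123 -0.1871501   0.235     ]
[[[0, 0.1, -1], [7, -31, -12], -1], [[0, 0, -1], [7, -31, -11], -1], [[-0.1, 0.1, -1], [8, -31, -12], -1], [[0, 0.1, -1], [8, -31, -12], -1], [[0, 0.1, -1], [9, -30, -12], -1]]
end [ 0.5335 -0.2048  0.2353] yaw -171.11274588155007
```

>>> play_rows([
  [[0,0,-1],[7,-31,-12],-1],
  [[0,0,-1],[7,-31,-11],-1],
  [[0,0,-1],[8,-31,-12],-1],
  [[0,0,-1],[8,-31,-12],-1],
  [[0,0,-1],[9,-30,-12],-1],
  [[0,0,0],[0,0,0],-1],
  [[0,0,0],[0,0,0],-1],
])

```text
time: 18.18
tool_pos: [0.5307, -0.2036, 0.2308]
eef_rot: [-0.001, -0.077, 0.997, 0.001]
contact_force: [-0.6, 0.5, -1.1]
grip_width: 0.002
```

```bash
python3 - <<'E'
from held import *
from press import L,plan
d=cam('side'); t=cam('top')
overlay(d,[((.565,-.0465,np.radians(3.9)),.068,.038,(255,0,255))],(275,195,325,245),12,'pile_s.png')
print(cur()[0])
for c,n in ((d,'side'),(t,'top')): print(n,w2px(c,L(.02,-.137,.179)),w2px(c,L(.02,-.152,.179)),pinpoint('catch_pin',n)[:1])
i=cv2.resize(d['img'][130:280,220:380,::-1],None,fx=4,fy=4,interpolation=cv2.INTER_CUBIC)
for q in (L(.02,-.137,.179),L(.02,-.152,.179),L(.02,-.113,.179)): cv2.circle(i,tuple(np.round((np.array(w2px(d,q))-[220,130]+.5)*4).astype(int)),2,(0,255,255),-1)
cv2.imwrite('pics/pin_s.png',i)
i=cv2.resize(t['img'][130:230,270:400,::-1],None,fx=6,fy=6,interpolation=cv2.INTER_CUBIC)
for q in (L(.02,-.137,.179),L(.02,-.152,.179),L(.02,-.113,.179)): cv2.circle(i,tuple(np.round((np.array(w2px(t,q))-[270,130]+.5)*6).astype(int)),2,(0,255,255),-1)
cv2.imwrite('pics/pin_t.png',i)
E
```

```text
[ 0.5309 -0.2032  0.231 ]
side [np.float64(312.1078134120043), np.float64(176.54959136166062)] [np.float64(314.3272484024344), np.float64(174.66628180699223)] [{'pixel': [312.7, 177.5], 'p': 0.47}]
top [np.float64(360.5936958262282), np.float64(163.4251179001667)] [np.float64(364.98699716284773), np.float64(162.66781981913624)] [{'pixel': [358.5, 161.4], 'p': 0.49}]
```

View pics/pile_s.png

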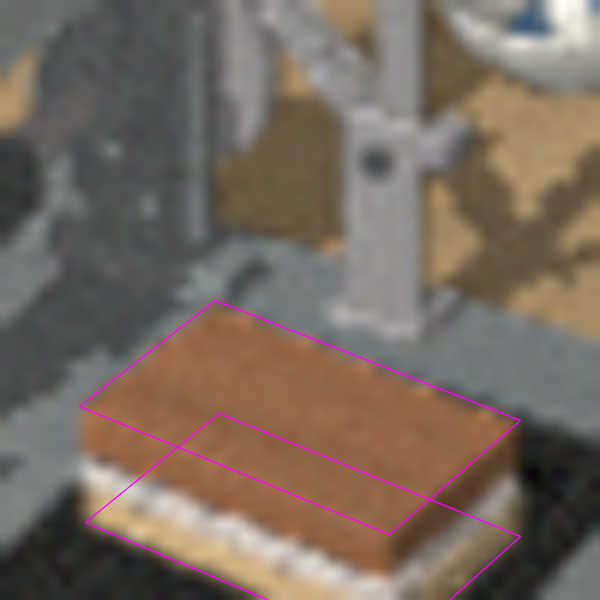

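View pics/pin_s.png

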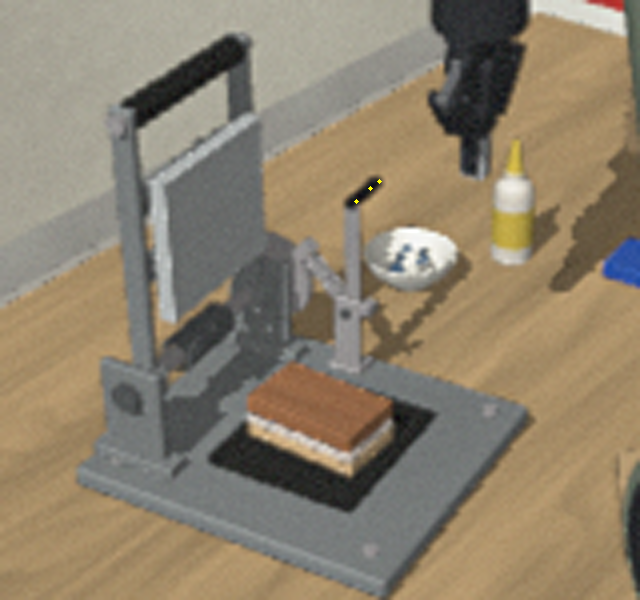

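View pics/pin_t.png

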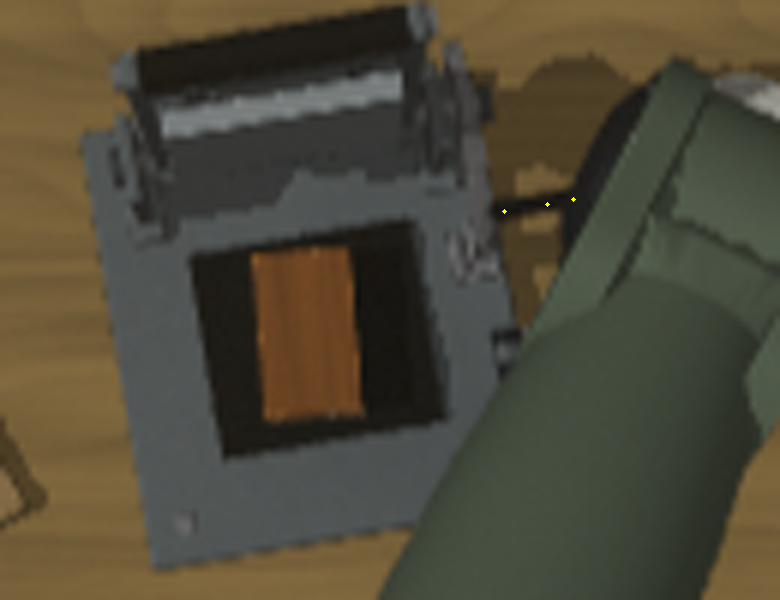

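```bash
python3 - <<'E'
from press import *
s=plan((L(.05,-.146,.235),188.9,4,-1),(L(.05,-.146,.183),188.9,2,-1))
E
```

```text
[[[0, 0, 0], [-30, -1, -1], -1], [[0, 0, 0], [-31, 0, -1], -1], [[0, 0, 0], [-30, -1, -1], -1], [[0, 0, 0.1], [-31, 0, -1], -1], [[0, 0, 0], [0, 0, 26], -1], [[0, 0, 0], [0, -1, 26], -1]]
end [ 0.6521 -0.1871  0.1833] yaw -171.13704103827615
```

>>> play_rows([
  [[0,0,0],[-30,-1,-1],-1],
  [[0,0,0],[-31,0,-1],-1],
  [[0,0,0],[-30,-1,-1],-1],
  [[0,0,0],[-31,0,-1],-1],
  [[0,0,0],[0,0,0],-1],
  [[0,0,0],[0,0,26],-1],
  [[0,0,0],[0,-1,26],-1],
  [[0,0,0],[0,0,0],-1],
  [[0,0,0],[0,0,0],-1],
])

```text
time: 19.5
tool_pos: [0.6522, -0.1885, 0.185]
eef_rot: [0.0, -0.077, 0.997, -0.0]
contact_force: [-0.1, 0.2, 0.6]
grip_width: 0.005
```

```bash
python3 - <<'E'
from press import *
p,Rc=cur(); print(p,observe()['contact_force'],observe()['time'])
d=cam('side'); cv2.imwrite('pics/c1.png',cv2.resize(d['img'][110:230,240:400,::-1],None,fx=5,fy=5,interpolation=cv2.INTER_CUBIC))
# arc: finger follows pin, contact offset 17mm, small overdrive
w=[]
for th in (.15,.3,.45,.6,.75,.88,.97,1.0):
    w.append((L(.02-.1*np.sin(th)+.015,-.146,.079+.1*np.cos(th)+.004),188.9,1,-1))
plan(*w)
E
```

```text
[ 0.65223752 -0.18845376  0.18504573] [-0.13766971  0.22136577  0.58798921] 19.5
[[[-0.1, 0.1, 0], [30, 2, 4], -1], [[0, 0, 0], [15, 0, 3], -1], [[0, 0, 0], [14, 0, 5], -1], [[0, 0, 0], [13, 0, 8], -1], [[0, 0, 0], [12, 0, 9], -1], [[0, 0, 0], [9, 0, 10], -1], [[0, 0, 0], [5, 0, 7], -1], [[0, 0, 0], [2, 0, 2], -1]]
end [ 0.5535 -0.2021  0.1374] yaw -171.10993267996145
```

View pics/c1.png

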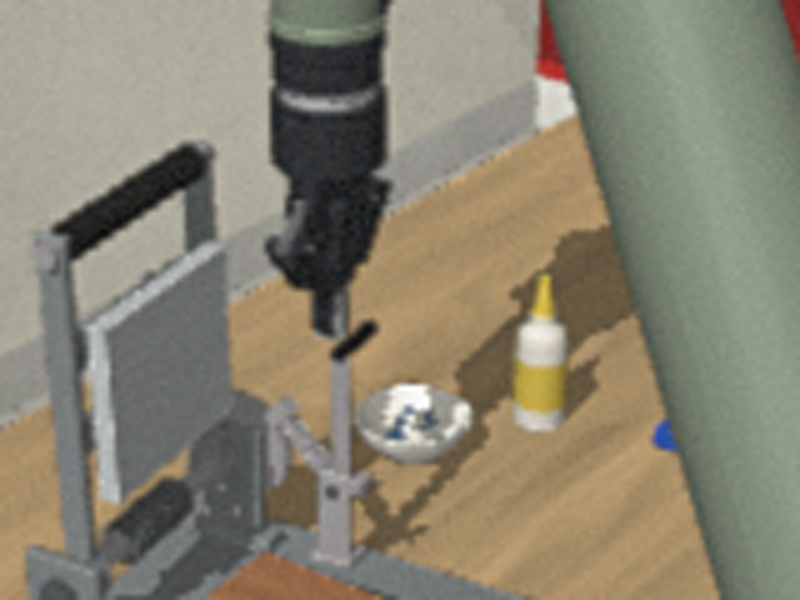

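>>> play_rows([
  [[0,0,0],[8,1,6],-1],
  [[0,0,0],[12,0,3],-1],
  [[0,0,0],[14,0,2],-1],
  [[0,0,0],[14,0,4],-1],
  [[0,0,0],[14,0,6],-1],
  [[0,0,0],[13,0,8],-1],
])

```text
time: 20.3
tool_pos: [0.5774, -0.1993, 0.1555]
eef_rot: [0.001, -0.077, 0.997, -0.0]
contact_force: [-0.9, 0.3, 0.5]
grip_width: 0.002
```

```bash
python3 - <<'E'
from press import *
p,Rc=cur(); print(p,observe()['contact_force'],observe()['time'])
d=cam('side'); cv2.imwrite('pics/c2.png',cv2.resize(d['img'][110:230,240:400,::-1],None,fx=5,fy=5,interpolation=cv2.INTER_CUBIC))
plan(*[(L(.02-.1*np.sin(th)+.015,-.146,.079+.1*np.cos(th)+.004),188.9,1,-1) for th in (.75,.88,.97,1.02)])
E
```

```text
[ 0.57739295 -0.19927262  0.15548073] [-0.85886694  0.27857395  0.46559656] 20.3
[[[0, -0.1, -0.1], [6, 0, -2], -1], [[0, 0, 0], [8, 0, 9], -1], [[0, 0, 0], [6, 0, 8], -1], [[0, 0, 0], [3, 0, 4], -1]]
end [ 0.5524 -0.2026  0.1351] yaw -171.06509623665457
```

View pics/c2.png

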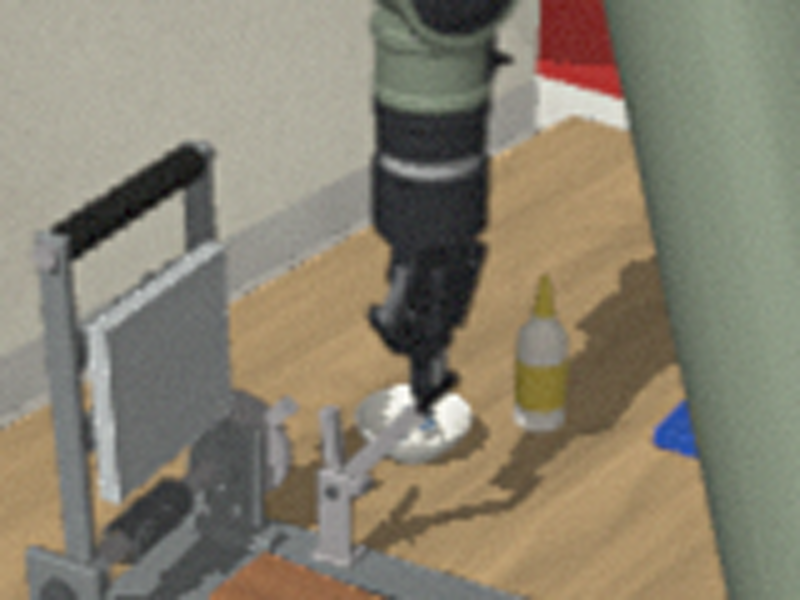

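The catch is swinging over. I push it on to its stop.

>>> play_rows([
  [[0,0,0],[8,0,4],-1],
  [[0,0,0],[8,0,6],-1],
  [[0,0,0],[6,0,6],-1],
  [[0,0,0],[4,0,3],-1],
  [[0,0,0],[0,0,0],-1],
  [[0,0,0],[0,0,0],-1],
])

```text
time: 21.1
tool_pos: [0.559, -0.2029, 0.139]
eef_rot: [0.007, -0.078, 0.997, -0.0]
contact_force: [12.7, 4.4, 5.1]
grip_width: 0.002
```

```bash
python3 - <<'E'
from press import *
p,Rc=cur(); print(p,observe()['contact_force'],observe()['time'])
d=cam('side'); i=cv2.resize(d['img'][110:230,240:400,::-1],None,fx=5,fy=5,interpolation=cv2.INTER_CUBIC)
th=.95
for y in (-.113,-.152):
    u=w2px(d,L(.02-.1*np.sin(th),y,.079+.1*np.cos(th))); cv2.circle(i,tuple(np.round((np.array(u)-[240,110]+.5)*5).astype(int)),2,(0,0,255),-1)
cv2.imwrite('pics/c3.png',i)
E
```

```text
[ 0.55901061 -0.20294853  0.13898001] [12.71368818  4.40752136  5.11026439] 21.1
```

View pics/c3.png

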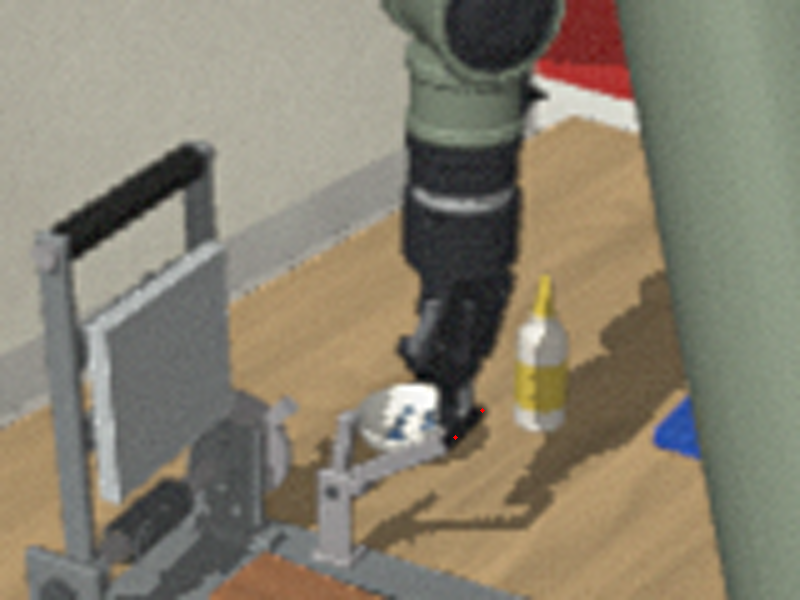

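```bash
python3 - <<'E'
from press import *
p,Rc=cur(); q=p+np.array([.012,.002,0])
print(L(.1,0,.313))
plan((q,Rc,1,-1),(q+[-.01,0,.13],188.9,3,-1),(q+[-.02,0,.26],165,3,1),(L(.1,0,.40),98.9,7,1))
E
```

```text
[ 0.67861538 -0.03470831  0.313     ]
[[[0, 0, 0], [-12, 0, 0], -1], [[0, 0.3, 0], [3, 0, -43], -1], [[-0.1, 0.3, 0.1], [2, 1, -44], -1], [[0, 0.2, 0], [3, 0, -43], -1], [[0, 0, 8], [3, 1, -43], 1], [[0, 0, 7.9], [4, 0, -44], 1], [[0, 0, 8], [3, 0, -43], 1], [[0, 0, 9.4], [-11, 28, 0], 1], [[0, 0, 9.5], [-7, 29, 0], 1], [[0, 0, 9.4], [-2, 30, 0], 1], [[0, 0, 9.5], [3, 29, 0], 1], [[0, 0, 9.4], [8, 29, -1], 1]]
[[[0, 0, 9.5], [12, 27, 0], 1], [[0, 0, 9.4], [17, 25, 0], 1]]
end [ 0.6786 -0.0348  0.4002] yaw 98.89860069229036
```

>>> play_rows([
  [[0,0,0],[-19,0,0],-1],
  [[0,0,0],[0,0,0],-1],
  [[0,0,0],[3,0,-43],-1],
  [[0,0,0],[2,1,-44],-1],
  [[0,0,0],[3,0,-43],-1],
  [[0,0,8],[3,1,-43],1],
  [[0,0,7.9],[4,0,-44],1],
  [[0,0,8],[3,0,-43],1],
  [[0,0,0],[0,0,0],1],
])

```text
time: 22.28
tool_pos: [0.5533, -0.2003, 0.3994]
eef_rot: [0.003, 0.131, 0.991, -0.001]
contact_force: [0.1, -0.3, -0.7]
grip_width: 0.846
```

```bash
python3 - <<'E'
from press import *
o=observe(); print(cur()[0],o['joint_positions'],o['contact_force'])
d=cam('side'); i=cv2.resize(d['img'][110:230,240:400,::-1],None,fx=5,fy=5,interpolation=cv2.INTER_CUBIC)
th=.95
for y in (-.113,-.152):
    u=w2px(d,L(.02-.1*np.sin(th),y,.079+.1*np.cos(th))); cv2.circle(i,tuple(np.round((np.array(u)-[240,110]+.5)*5).astype(int)),2,(0,0,255),-1)
cv2.imwrite('pics/c4.png',i)
plan((L(.1,0,.39),98.9,7,1))
E
```

```text
[ 0.55326647 -0.20031454  0.39942747] [-4.72634561e-01  3.52687304e-01  2.20872108e-01  1.43314836e+00
 -3.12652639e-04 -2.10114647e-01] [ 0.08353011 -0.26857404 -0.73196514]
[[[0, 0, 9.4], [-11, 27, 1], 1], [[0, 0, 9.5], [-7, 29, 1], 1], [[0, 0.1, 9.4], [-1, 30, 1], 1], [[0, 0, 9.5], [3, 30, 1], 1], [[0, 0, 9.4], [8, 28, 1], 1], [[0, 0, 9.5], [12, 27, 1], 1], [[0, 0, 9.4], [17, 25, 1], 1]]
end [ 0.6789 -0.0345  0.39  ] yaw 98.90590665020513
```

View pics/c4.png

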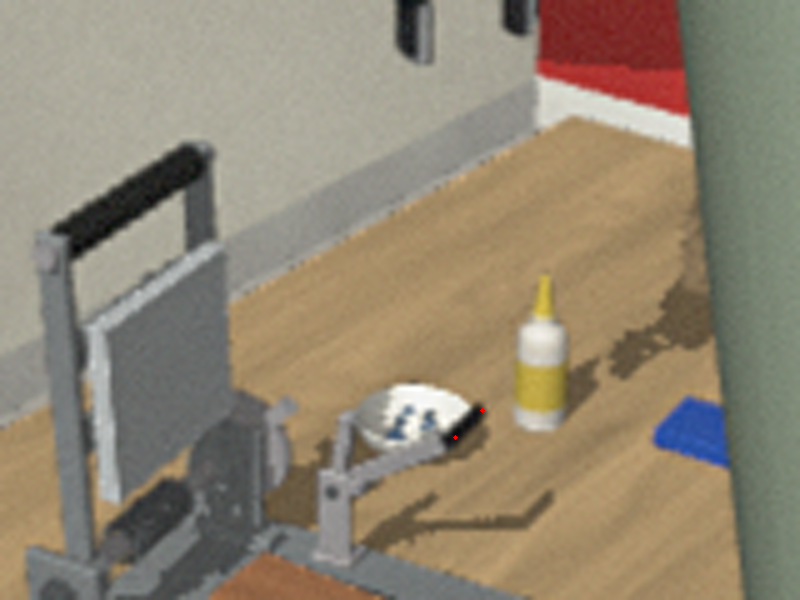

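The catch is fully over: the pin sits on the predicted dots at (457,437) and (482,410). Next I go above the grip bar.

>>> play_rows([
  [[0,0,9.4],[-11,27,1],1],
  [[0,0,9.5],[-7,29,1],1],
  [[0,0,9.4],[-1,30,1],1],
  [[0,0,9.5],[3,30,1],1],
  [[0,0,9.4],[8,28,1],1],
  [[0,0,9.5],[12,27,1],1],
  [[0,0,9.4],[17,25,1],1],
  [[0,0,0],[0,0,0],1],
  [[0,0,0],[0,0,0],1],
])

```text
time: 23.45
tool_pos: [0.6784, -0.0345, 0.3874]
eef_rot: [-0.001, 0.65, 0.76, -0.001]
contact_force: [0.6, -1.0, 0.7]
grip_width: 0.997
```

```bash
python3 - <<'E'
from press import *
o=observe(); print(cur()[0],o['joint_positions'],o['contact_force'])
d=cam('side'); i=cv2.resize(d['img'][90:220,200:360,::-1],None,fx=5,fy=4.6,interpolation=cv2.INTER_CUBIC); cv2.imwrite('pics/g1.png',i)
for n in ('side','top'):
    c=d if n=='side' else cam('top'); g=pinpoint('grip',n); print(n,g[:1],w2px(c,L(.1,0,.313)), px2w(c,*g[0]['pixel'],.313) if g else '')
plan((L(.1,0,.315),98.9,3,1))
E
```

```text
[ 0.67835753 -0.03450154  0.38741667] [-1.59170285e-01  5.66028244e-01  5.24928229e-01  1.53249251e+00
 -5.14390861e-04  1.25499612e+00] [ 0.57359406 -1.01859067  0.74695513]
side [{'pixel': [264.9, 150.3], 'p': 0.67}] [np.float64(265.6856000205755), np.float64(149.9043197394654)] [ 0.67853073 -0.03126922  0.313     ]
top [] [np.float64(315.60270883885903), np.float64(137.8442581121435)] 
[[[0, 0, 0], [0, 0, 25], 1], [[0, 0, 0], [0, 0, 24], 1], [[0, 0, 0], [0, 0, 25], 1]]
end [ 0.6786 -0.035   0.3151] yaw 98.8515948321749
```

View pics/g1.png

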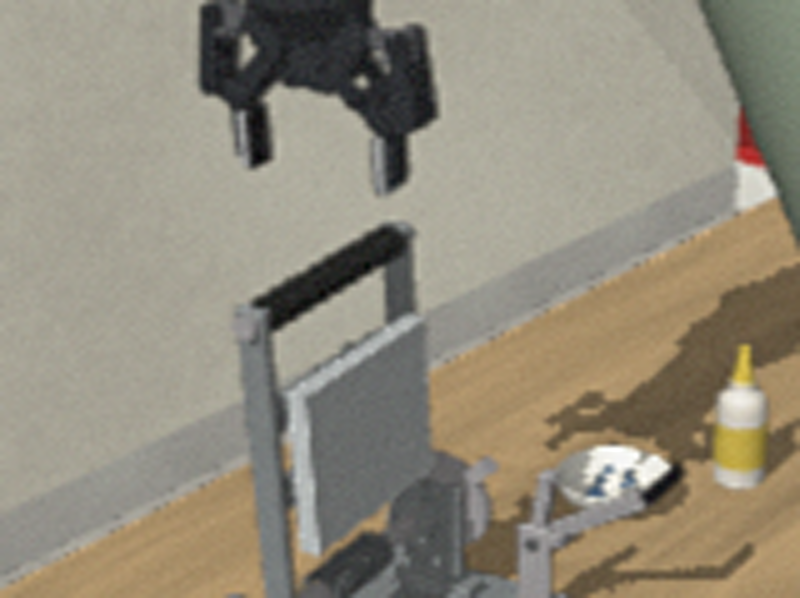

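>>> play_rows([
  [[0,0,0],[0,0,25],1],
  [[0,0,0],[0,0,25],1],
  [[0,0,0],[0,0,24],1],
  [[0,0,0],[0,0,0],0.4],
  [[0,0,0],[0,0,0],0],
  [[0,0,0],[0,0,0],-0.3],
  [[0,0,0],[0,0,0],-0.7],
  [[0,0,0],[0,0,0],-0.7],
  [[0,0,0],[0,0,0],-0.7],
  [[0,0,0],[0,0,0],-0.7],
], newtons=25)

```text
time: 24.9
tool_pos: [0.6794, -0.0343, 0.3164]
eef_rot: [0.001, 0.65, 0.76, 0.0]
contact_force: [-0.4, 0.2, 5.6]
grip_width: 0.27
```

```bash
python3 - <<'E'
from press import *
o=observe(); print(cur()[0],o['contact_force'],o['ft_torque'],o['grip_width']*85)
d=cam('side'); i=cv2.resize(d['img'][90:220,200:360,::-1],None,fx=5,fy=4.6,interpolation=cv2.INTER_CUBIC); cv2.imwrite('pics/g2.png',i)
p,Rc=cur(); e=p-L(.1,0,.313); print('err',e)
yaw=98.9
plan(*[(L(.1-.225*np.sin(t),0,.088+.225*np.cos(t))+e*(1-t/1.6),yaw,1,-1) for t in np.arange(.1,1.61,.1)])
E
```

```text
[ 0.67942559 -0.03427959  0.31643392] [-0.35579505  0.21969895  5.57162719] [-0.10628133  0.21700924  0.0294208 ] 22.985500362783366
err [0.00081248 0.00040483 0.00346095]
[[[0.1, 0.1, 0], [0, -23, 1], -1], [[0, 0, 0], [0, -22, 4], -1], [[0, 0, 0], [0, -22, 6], -1], [[0, 0, 0], [0, -21, 8], -1], [[0, 0, 0], [0, -20, 10], -1], [[0, 0, 0], [0, -19, 12], -1], [[0, 0, 0], [0, -18, 13], -1], [[0, 0, 0], [0, -17, 16], -1], [[0, 0, 0], [0, -15, 17], -1], [[0, 0, 0], [0, -13, 19], -1], [[0, 0, 0], [0, -11, 19], -1], [[0, 0, 0], [0, -9, 21], -1]]
[[[0, 0, 0], [0, -8, 22], -1], [[0, 0, 0], [0, -5, 22], -1], [[0, 0, 0], [0, -2, 22], -1], [[0, 0, 0], [0, -1, 23], -1]]
end [ 0.4562 -0.0691  0.0814] yaw 98.88693559020643
```

View pics/g2.png

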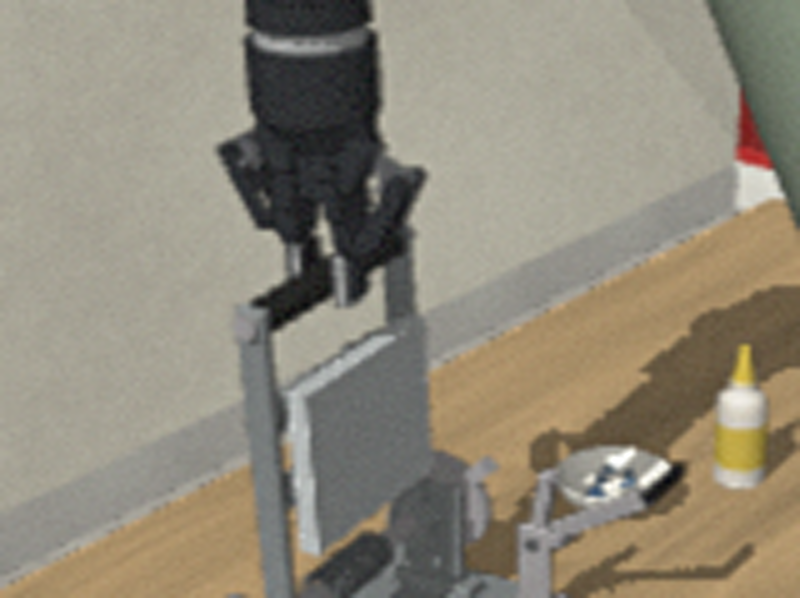

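>>> play_rows([
  [[0,0,0],[0,-22,1],-0.7],
  [[0,0,0],[0,-22,4],-0.7],
  [[0,0,0],[0,-22,6],-0.7],
  [[0,0,0],[0,-21,8],-0.7],
  [[0,0,0],[0,-20,10],-0.7],
])

```text
time: 25.58
tool_pos: [0.5749, -0.0508, 0.2873]
eef_rot: [0.002, 0.65, 0.76, 0.002]
contact_force: [4.0, -1.6, -0.8]
grip_width: 0.271
```

```bash
python3 - <<'E'
from press import *
o=observe(); print(cur()[0],o['contact_force'],o['ft_torque'],o['grip_width']*85)
print(L(.1-.225*np.sin(.5),0,.088+.225*np.cos(.5)))
d=cam('side'); i=cv2.resize(d['img'][90:280,200:360,::-1],None,fx=4,fy=3,interpolation=cv2.INTER_CUBIC); cv2.imwrite('pics/g3.png',i)
E
```

```text
[ 0.57489477 -0.05080881  0.28730077] [ 4.03000115 -1.64785506 -0.77339176] [-0.04653679 -1.21589004  0.07780443] 23.063004316981242
[ 0.57204342 -0.05139703  0.28545608]
```

View pics/g3.png

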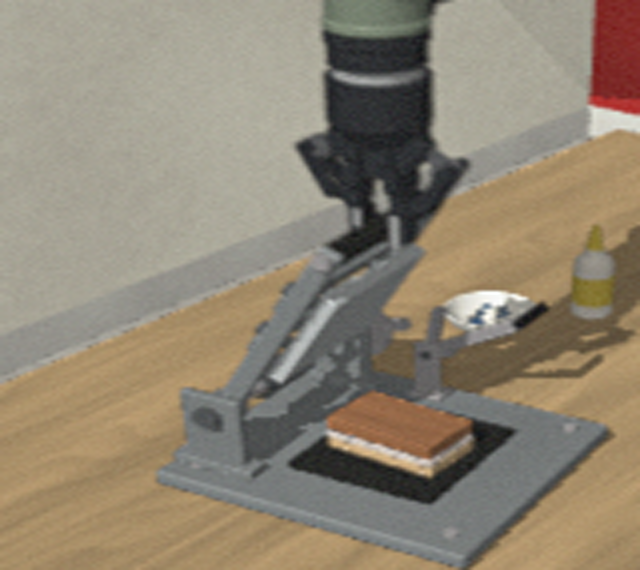

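The arm follows and the pile is undisturbed. I continue along the arc.

>>> play_rows([
  [[0,0,0],[0,-19,11],-0.7],
  [[0,0,0],[0,-18,13],-0.7],
  [[0,0,0],[0,-17,15],-0.7],
  [[0,0,0],[0,-15,17],-0.7],
  [[0,0,0],[0,-13,19],-0.7],
  [[0,0,0],[0,-11,19],-0.7],
], newtons=30)

```text
time: 26.38
tool_pos: [0.4835, -0.0652, 0.1931]
eef_rot: [0.002, 0.65, 0.76, 0.002]
contact_force: [4.6, -1.1, 2.8]
grip_width: 0.267
```

```bash
python3 - <<'E'
from press import *
o=observe(); print(cur()[0],o['contact_force'],o['ft_torque'],o['grip_width']*85)
print(L(.1-.225*np.sin(1.1),0,.088+.225*np.cos(1.1)))
p,Rc=cur()
plan(*[(L(.1-.225*np.sin(t),0,.088+.225*np.cos(t)),98.9,1,-1) for t in (1.2,1.3,1.4,1.5,1.57)])
d=cam('side'); i=cv2.resize(d['img'][90:280,200:360,::-1],None,fx=4,fy=3,interpolation=cv2.INTER_CUBIC); cv2.imwrite('pics/g4.png',i)
E
```

```text
[ 0.48354501 -0.06524792  0.19305849] [ 4.61428921 -1.05407002  2.78858893] [ 0.12853788 -1.45161484  0.03402498] 22.696254970246077
[ 0.48050804 -0.06573109  0.19005913]
[[[0.3, 0.1, 0], [0, -12, 23], -1], [[0, 0, 0], [0, -7, 22], -1], [[0, 0, 0], [0, -5, 22], -1], [[0, 0, 0], [0, -3, 22], -1], [[0, 0, 0], [0, -1, 16], -1]]
end [ 0.456  -0.0695  0.088 ] yaw 98.90195608121576
```

View pics/g4.png

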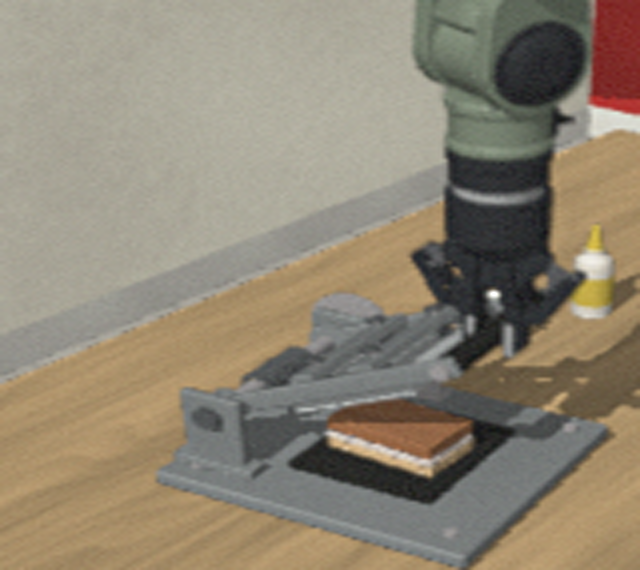

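>>> play_rows([
  [[0,0,0],[0,-9,20],-0.8],
  [[0,0,0],[0,-7,21],-0.8],
  [[0,0,0],[0,-5,21],-0.8],
  [[0,0,0],[0,-3,21],-0.8],
  [[0,0,0],[0,-1,14],-0.8],
  [[0,0,0],[0,0,0],-0.8],
  [[0,0,0],[0,0,0],-0.8],
], newtons=50)

```text
time: 27.3
tool_pos: [0.4574, -0.0694, 0.0957]
eef_rot: [0.0, 0.65, 0.76, -0.0]
contact_force: [-1.5, -1.5, 7.4]
grip_width: 0.264
```

```bash
cat > fin.py <<'E'
from press import *
import sys
o=observe(); print(cur()[0],o['contact_force'],o['ft_torque'],o['grip_width']*85,o['time'])
print(L(.1-.225,0,.088))
d=cam('side'); i=cv2.resize(d['img'][90:280,200:360,::-1],None,fx=4,fy=3,interpolation=cv2.INTER_CUBIC)
def dot(q,c): 
    u=np.array(w2px(d,q))-[200,90]+.5; cv2.circle(i,(int(u[0]*4),int(u[1]*3)),3,c,-1)
for y in (-.069,.069): dot(L(-.125,y,.088),(0,0,255))
for x in (-.015-.0,): pass
cv2.imwrite('pics/'+sys.argv[1],i)
W=cloud(d)
# side bar (left, +y): angle of arm from top surface of the bar
loc=(W[...,:2]-PO)@np.array([[np.cos(PY),-np.sin(PY)],[np.sin(PY),np.cos(PY)]])
for x in np.arange(-.12,.09,.03):
    m=(abs(loc[...,0]-x)<.008)&(abs(loc[...,1]-.077)<.02)&(W[...,2]>.05)
    if m.sum()>3: print(round(x,3),m.sum(),'z max/med',np.nanpercentile(W[...,2][m],90),np.nanmedian(loc[...,1][m]))
E
python3 fin.py g5.png
```

```text
[ 0.45741625 -0.06939796  0.09572007] [-1.46469882 -1.46933212  7.44710375] [-0.1937056   0.39366742  0.04036696] 22.466105644570515 27.3
[ 0.45632441 -0.06951814  0.088     ]
-0.12 94 z max/med 0.5085867339398391 0.060506005173828314
-0.09 34 z max/med 0.10985399057091408 0.07926638464080184
-0.06 49 z max/med 0.11087810851782852 0.07732891410002433
-0.03 40 z max/med 0.10981818027963071 0.07834991266480842
0.0 42 z max/med 0.10855140043641102 0.07769059338197276
0.03 38 z max/med 0.10705731804739975 0.07790159463431384
0.06 28 z max/med 0.10098653645249564 0.07891414209169396
```

View pics/g5.png

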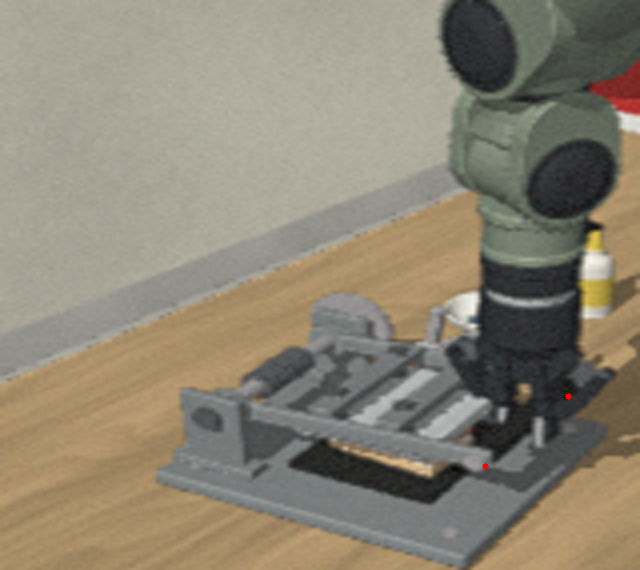

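>>> play_rows([
  [[0,0,0],[0,0,3],-0.9],
  [[0,0,0],[0,0,3],-0.9],
  [[0,0,0],[0,0,2],-0.9],
  [[0,0,0],[0,0,0],-0.9],
  [[0,0,0],[0,0,0],-0.9],
], newtons=100)

```text
time: 27.98
tool_pos: [0.4571, -0.0694, 0.0883]
eef_rot: [0.001, 0.65, 0.76, -0.001]
contact_force: [-6.3, -1.6, 14.4]
grip_width: 0.259
```

```bash
python3 fin.py g6.png
```

```text
[ 0.45714911 -0.06943008  0.08828775] [-6.3081985  -1.55074729 14.42947302] [-0.15637377  0.26974216  0.0553109 ] 22.004172361107717 27.975
[ 0.45632441 -0.06951814  0.088     ]
-0.12 100 z max/med 0.5034109296891565 0.05977497536213436
-0.09 33 z max/med 0.1032538814261399 0.07880344420075827
-0.06 46 z max/med 0.10779351767547196 0.07698094514363593
-0.03 39 z max/med 0.10416985042160244 0.07874254316788307
0.0 41 z max/med 0.10429171545193784 0.07767018559764531
0.03 38 z max/med 0.10600608030982055 0.07686979134497288
0.06 31 z max/med 0.09952702594497079 0.07993436705525299
```

>>> play_rows([
  [[0,0,0],[0,0,2],-0.9],
  [[0,0,0],[0,0,2],-0.9],
  [[0,0,0],[0,0,0],-0.9],
  [[0,0,0],[0,0,0],-0.9],
])

```text
time: 28.52
tool_pos: [0.4571, -0.0694, 0.0845]
eef_rot: [0.001, 0.65, 0.76, -0.0]
contact_force: [-8.1, -2.2, 17.3]
grip_width: 0.258
```

```bash
python3 fin.py g7.png
```

```text
[ 0.45712788 -0.06943889  0.08454817] [-8.14088055 -2.22717718 17.25397354] [-0.07520438  0.13839787  0.05371433] 21.90572561768846 28.525
[ 0.45632441 -0.06951814  0.088     ]
-0.12 84 z max/med 0.4933991237824606 0.06087553085219154
-0.09 33 z max/med 0.10122611659514365 0.07863659126437109
-0.06 44 z max/med 0.10586501158020627 0.07662539733401064
-0.03 37 z max/med 0.10316714294251117 0.07913673639836225
0.0 43 z max/med 0.10420034791305516 0.07698400777435861
0.03 32 z max/med 0.10187185459189199 0.07935114104482924
0.06 26 z max/med 0.09938606185608881 0.07894965160760985
```

View pics/g7.png

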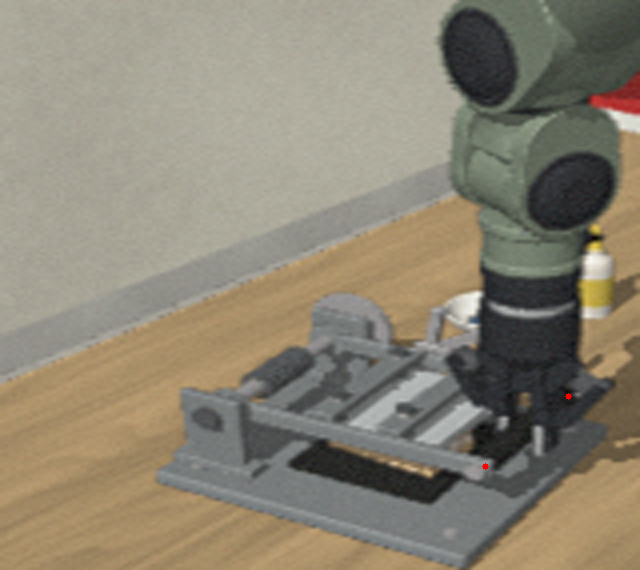

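```bash
python3 - <<'E'
import cv2,numpy as np
ims=[cv2.imread(f'pics/g{k}.png') for k in (5,6,7)]
cv2.imwrite('pics/cmp.png',np.hstack([cv2.resize(i[420:500,420:530],None,fx=2.4,fy=3.2*1.0) for i in ims]))
E
```

```text
(no output)
```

View pics/cmp.png

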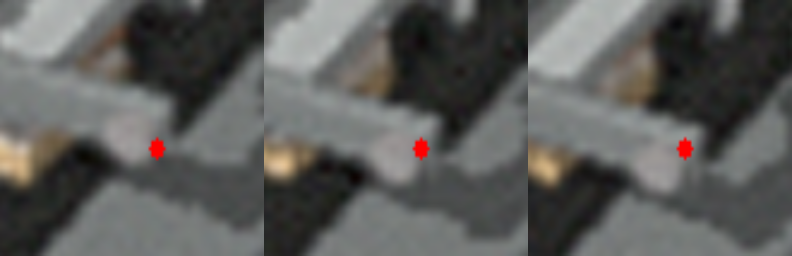

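>>> play_rows([
  [[0,0,0],[0,0,2],-0.9],
  [[0,0,0],[0,0,1],-0.9],
  [[0,0,0],[0,0,0],-0.9],
  [[0,0,0],[0,0,0],-0.9],
])

```text
time: 29.08
tool_pos: [0.4569, -0.0695, 0.0809]
eef_rot: [0.0, 0.65, 0.76, -0.001]
contact_force: [-3.3, -0.8, 10.8]
grip_width: 0.257
```

```bash
python3 fin.py g8.png;python3 - <<'E'
import cv2,numpy as np
ims=[cv2.imread(f'pics/g{k}.png') for k in (6,7,8)]
cv2.imwrite('pics/cmp2.png',np.hstack([cv2.resize(i[420:500,420:530],None,fx=2.4,fy=3.2*1.0) for i in ims]))
E
```

```text
[ 0.45692772 -0.06947019  0.08087002] [-3.33388432 -0.83063407 10.75110604] [-0.29868517  0.9521334   0.05578187] 21.807918702334856 29.075
[ 0.45632441 -0.06951814  0.088     ]
-0.12 90 z max/med 0.4922512480691988 0.05978181056830007
-0.09 32 z max/med 0.09916315680517832 0.0786468462085801
-0.06 48 z max/med 0.10342578773131529 0.07739080586108435
-0.03 34 z max/med 0.09979746845389063 0.07870560940566741
0.0 38 z max/med 0.10203693487516513 0.07661976423711883
0.03 36 z max/med 0.10223341519747633 0.07837222766314265
0.06 28 z max/med 0.09888690056201273 0.07866134637927717
```

View pics/cmp2.png

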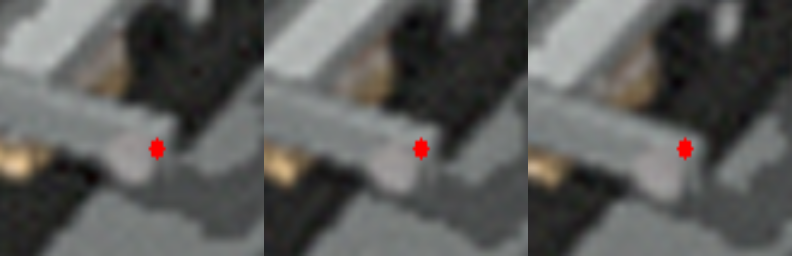

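>>> play_rows([
  [[0,0,0],[0,0,0],-1],
  [[0,0,0],[0,0,2],-1],
  [[0,0,0],[0,0,2],-1],
  [[0,0,0],[0,0,0],-1],
  [[0,0,0],[0,0,0],-1],
], newtons=120)

```text
time: 29.75
tool_pos: [0.457, -0.0695, 0.0787]
eef_rot: [0.001, 0.65, 0.76, -0.001]
contact_force: [-9.5, 1.0, 31.1]
grip_width: 0.252
```

```bash
python3 fin.py g9.png;python3 - <<'E'
import cv2,numpy as np
ims=[cv2.imread(f'pics/g{k}.png') for k in (7,8,9)]
cv2.imwrite('pics/cmp3.png',np.hstack([cv2.resize(i[420:500,420:530],None,fx=2.4,fy=3.2*1.0) for i in ims]))
E
```

```text
[ 0.45701427 -0.06946527  0.07865067] [-9.48778511  0.98938118 31.07120716] [0.09434337 1.97242559 0.03931831] 21.406938819767422 29.75
[ 0.45632441 -0.06951814  0.088     ]
-0.12 101 z max/med 0.49437616927231653 0.06009273859014689
-0.09 32 z max/med 0.09733870374101102 0.0786752750870632
-0.06 43 z max/med 0.10043177341546318 0.07787644890949276
-0.03 37 z max/med 0.1011079735838295 0.07854405306012173
0.0 39 z max/med 0.10023439481942642 0.07839660833516833
0.03 38 z max/med 0.10228421934610031 0.07848570083826836
0.06 30 z max/med 0.09860876873704215 0.07953216662264986
```

View pics/cmp3.png

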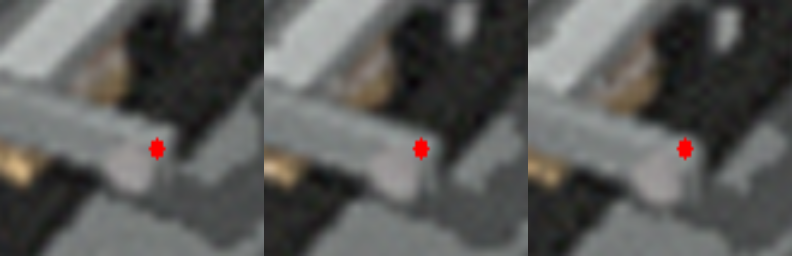

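View pics/g9.png

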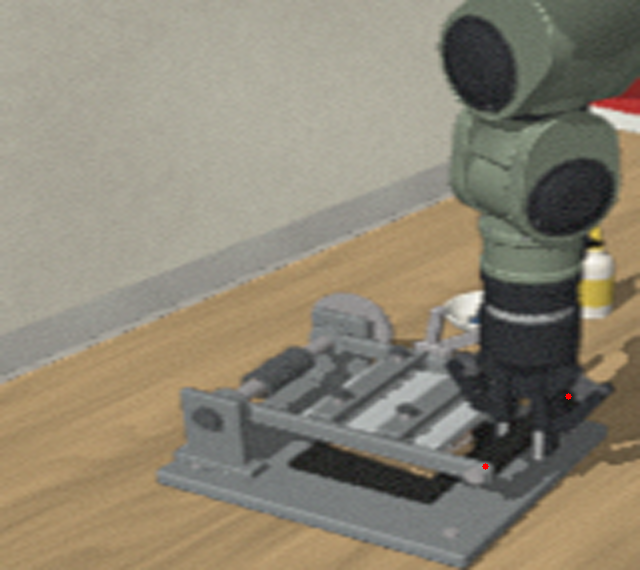

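>>> play_rows([
  [[0,0,0],[0,0,0],-1],
  [[0,0,0],[0,0,0],-1],
  [[0,0,0],[0,0,0],-1],
  [[0,0,0],[0,0,0],-1],
  [[0,0,0],[0,0,0],-1],
  [[0,0,0],[0,0,0],-1],
  [[0,0,0],[0,0,0],-1],
  [[0,0,0],[0,0,0],-1],
])

```text
time: 30.8
tool_pos: [0.457, -0.0695, 0.0786]
eef_rot: [0.001, 0.65, 0.76, -0.001]
contact_force: [-9.6, 1.0, 31.3]
grip_width: 0.253
```

```bash
python3 fin.py g10.png; python3 - <<'E'
from press import *
d=cam('side'); cv2.imwrite('pics/h1.png',cv2.resize(d['img'][200:260,255:335,::-1],None,fx=10,fy=10,interpolation=cv2.INTER_CUBIC))
d=cam('top'); cv2.imwrite('pics/h2.png',cv2.resize(d['img'][130:240,270:420,::-1],None,fx=5,fy=5,interpolation=cv2.INTER_CUBIC))
E
```

```text
[ 0.45698308 -0.06947267  0.07863777] [-9.57589106  0.96969533 31.27324744] [0.07695022 1.9836262  0.0584287 ] 21.480773770031412 30.8
[ 0.45632441 -0.06951814  0.088     ]
-0.12 100 z max/med 0.4954226292012727 0.05940686786044608
-0.09 31 z max/med 0.09614492921844374 0.07933014357972686
-0.06 42 z max/med 0.09996606741118222 0.07730234134722025
-0.03 37 z max/med 0.09918023239952636 0.07848333579056734
0.0 41 z max/med 0.10160336110626715 0.07825420712239575
0.03 32 z max/med 0.10279537929759439 0.07746734336412278
0.06 25 z max/med 0.09818612078593734 0.0795928574055813
```

View pics/h1.png

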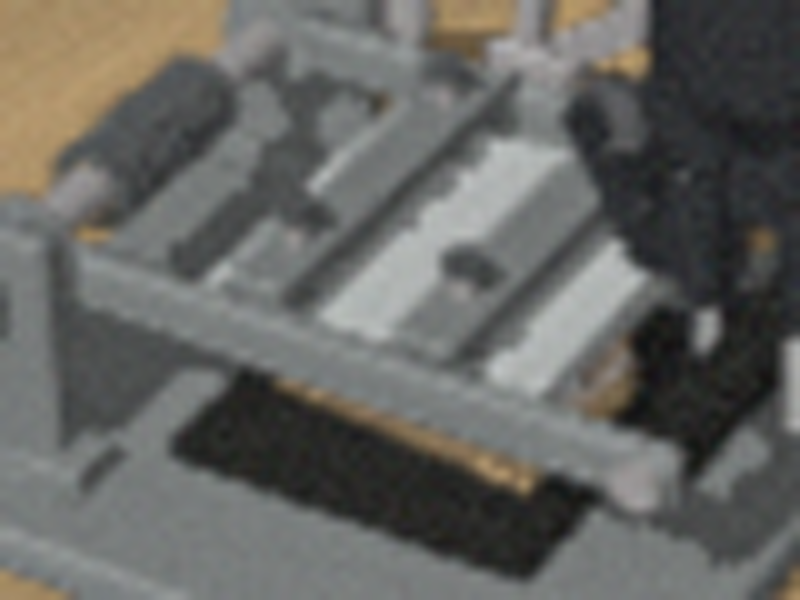

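View pics/h2.png

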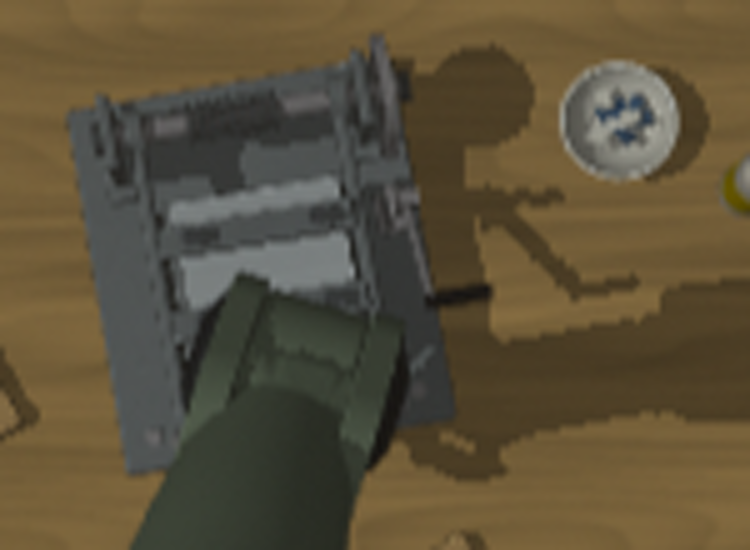

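```bash
python3 -c "
from cell import *
print(finish_job()); print(observe()['time'])"
```

```text
the job is handed in; nothing more can be done
None
the job is handed in; nothing more can be done
```

The press is loaded and closed, and I handed the job in at about 31 s with the gripper still holding the bar down. The hand-in call gave no verdict.

**What I did:**
1. I laid the mosaic panel on the board and the brown wooden block on the panel.
2. I pushed the catch forward to its stop.
3. I pulled the bar down to home and held it there with a 120 N grip.

**What the last checks showed:**
- **Pile:** it looked flush in the side and top pictures before the arm came down, to within about 1 mm. Under the platen only its front corner and a strip of the board's side were visible.
- **Catch:** the pin sat exactly where it should be when fully over, and the push met about 13 N at the stop. It was still over at the end.
- **Arm:** it looked level in the side picture and in the depth readings. The force on the bar held at about 31 N for the last second, well above the roughly 12 N needed at home. I took that as the arm being on its stop.
- **Glue bottle, dish and frame:** I did not touch them, and the dish and bottle looked in place in the last pictures. I did not check the frame again at the end.

**One disagreement:** at the end the gripper's grasp point read 79 mm above the table, while the bar should be at 88 mm. The bar seems to have slid about 9 mm between the pads towards the palm as it turned. The hold was steady after that.

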